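Put the spray can away in the cupboard door and click the door shut

ROBOT

A 6-joint arm with a two-finger parallel gripper is mounted at the origin on the work surface. World frame = base frame: x ahead of the robot, y to its left, z up, the work surface at z = 0. Lengths are in m, angles in rad, forces in N, time in s.
With the tool pointing down it reaches from about 0.35 to 0.975 m from the base axis. Payload 4.9 kg.
Tool frame: the origin (TCP) lies at the very end of the fingers, on their centre line; the grasp point (between the pads) lies 19 mm behind it; z points along the fingers, y is the direction in which the jaws open and shut (so a half turn about z gives the same grasp; the last joint's range is limited). The gripper opens to 85 mm and grips with 20 to 120 N. Pads are 22 mm wide; open, the fingers measure 114 mm over their backs; the gripper's body (76 mm by 85 mm) begins 54 mm behind the grasp point. The pads swing forward as they close: fully open they stand 13 mm farther back than shut.
Start: joints at [-1.235, 0.053, 1.613, -0, 1.476, -0.119], TCP at [0.275, -0.561, 0.231] pointing down, gripper open.
Joint ranges: [-3.01, 3.01], [-1.01, 2.22], [0.06, 2.58], [-1.02, 4.17], [0.09, 2.62], [-3.14, 3.14]. Speed limits (rad/s): [2.57, 2.57, 3.14, 3.14, 3.14, 3.14].

INTERFACE

Orientations are given as a unit quaternion [w, x, y, z].
In Python, from plant import monitor, eyes, manip gives the robot as it stands.
- The arm moves only by the tool step_arm, never from a script. Its argument "motion" is a list of rows, each a list of 7 numbers: the shift along the world's x, y, z scaled (see below), then the turn, a rotation vector about the world's x, y, z scaled (see below), then the closure in counts, from 0 (fully open) to 255 (shut). In form: [[x, y, z, ax, ay, az, grip], ...]. A call has 1 to 10 rows; each row is the pose to reach, as a shift and turn from the pose commanded when the call began; what a row does not reach only later rows make up. The controller multiplies each number of a shift by 0.5 m and each number of a turn by 1.5 rad. A row lasts 1/10 s, in which the tool goes at most 50 mm and 8.59 degrees, less where a joint would pass 70% of its speed; a pose out of reach is approached as far as the arm can. A call with a number of a shift or a turn outside -1 to 1 is refused whole. A call with a gripper value outside its range is refused whole. The fingers move at their own pace and stop on an object; the grip force is fixed at half the most. Time passes only in rows, so rows that repeat a pose let the fingers close. It gives the time, the measured TCP pose, the force and the opening at its end, in the units of the state.
- monitor.state(): the state, without advancing time (a new reading comes with each control period).
- eyes.grab_frame(name): name is "scene" or "top" or "wrist"; returns a dict with "pixels" (480x640x3 uint8, red, green, blue), "mtx" (3x3 intrinsics, pixels), "dist" ([k1, k2, p1, p2, k3] as OpenCV has them; the pictures are not rectified), "rvec" (rotation vector, rad) and "tvec" (3), from world to camera coordinates, as OpenCV has them; the wrist camera has in their place "hand_eye" (4x4, takes a point from camera to tool coordinates, whose origin is the TCP and whose axes are the flange's). Camera axes: x right, y down, z forward; pixel columns grow to the right and rows downward; lengths in m; the calibration is good to about 2 mm. A picture is of the moment at which its call begins: read the wrist's pose just before it. There is no depth.
- manip.job_done(): hands the job in, once; it reports no verdict.
Trained networks look in the newest picture that a camera, given by its name, has taken for a name from the list of things; names that differ only in an ending like _2 or _b are one class to them, and where a whole thing is asked for, a point or a joint stands for the part that bears it (a point fixed in the world has none). Each returns a list of dicts, best first, with "p" (0 to 1); they miss things now and then, are a little off and sometimes report something else, mostly with a low value. They report only what shows in the picture. A call takes as long as a camera call. They do not tell look-alikes from the thing itself.
- eyes.look_for(name, camera): "box" ([centre column, centre row, width, height] in pixels, round what is visible of it).
- eyes.pinpoint(name, camera): "uv" ([column, row] in pixels: a listed point, or the origin of a listed thing).
The state is a dict: "time": time; "joint_pos": joint angles; "joint_vel": joint speeds; "joint_efforts": joint torques, N m; "tool_pos": TCP position; "tool_rot": TCP orientation; "contact_force": force on the tool from outside, world axes, zero at the start; "ft_torque": the same for the moment, N m; "gripper_width": opening from 0.0 (shut) to 1.0 (fully open).
Only numpy, scipy, OpenCV 4.12 (cv2) and the standard library are available. Lean on these libraries where they do the work, as an engineer would, in place of code of your own. Each camera call takes 0.05 s, during which the arm holds its last target.

TASK

Pull the little desktop cupboard's door wide open against its roller catch, stand the spray can upright in the tray on the inside of the door, and then push the door shut: the catch gives a little, so keep pushing in past flush until you feel it snap over and it holds the door by itself. Be gentle: do not slam the door or lean on it once it is against its stop, and leave the carton, the tape roll and the mug where they are.

Things in the scene. Friction and masses are not known exactly. Their poses are not given: they have to be found in the camera images.
- cupboard: Grey laminate desktop cupboard, fixed, 180 deep x 222 wide x 260 high (mm), panels 14 thick. Origin: centre of its underside on the desk; x points to its back (the door is on its -x side), y to its hinge side, z up. The hinge axis is upright at x -90, y +96.
- door (a joint): Door angle, rad: positive when opened outwards (clockwise seen from above), up to 1.75; latched and let go it rests at 0 within 0.01, face flush with the frame; it can be pushed in beyond that, down to -0.18. White door, 188 wide x 226 high x 15 thick mm, top edge 243 above the desk, set between the side panels. 0.7 kg; hinge with a little friction, it stays where it is left.
- handle (a point): Grasp point on the handle: an upright round steel bar, 10 mm thick, 35 mm out from the door's outer face and 155 mm from the hinge axis along the door, 222 above the desk; the bar's free top end is 16 mm (plus its round end) above this point and it runs down 57 mm below it, where it bends to the door. Axes: x points through the door inwards, y along the door to the hinge, z up.
- hinge (a point): Point on the hinge axis at the handle's height, in the outer face plane. Axes as the handle's; they turn with the door. Handle in this frame: (-35, -155, 0) mm. To latch, the shut door must be pushed in past flush, an unknown depth of 5 to 20 mm at the catch (screw setting), until the roller snaps over at about 8 to 16 N; short of that it springs back open. Let go, the latched door returns flush.
- tray (a point): Centre of the inner floor of the grey open tray on the inside of the door, 123 mm above the desk; inner size 56 (x, away from the door) x 119 (y, along the door) mm, walls 3 thick, rim 38 above this floor. Axes as the handle's. In the hinge point's frame at (46, -82.5, -99) mm. Inside when shut, reachable from above when the door is open.
- stop: Black rubber stop, 10 x 28 mm, upright, inside the cupboard at the door's free edge, 183 mm from the hinge axis; the latched door is held against it. Stiff, about 12 N per mm; it moves with the catch. Origin: its centre.
- roller (a joint): How far the catch's white roller (14 mm thick, inside under the roof, 165 mm from the hinge axis) is pushed up by a ball stud on the door, m: 0 fully out, about 0.0025 latched, 0.0035 at the crest, 4 mm before the stop. Pulling through takes about 8 to 16 N at the handle. Roller and stop ride on a slide with a 2 to 3 N spring, which gives inwards until a set screw backs it.
- can: Dark cylindrical metal spray can, 46 mm diameter, 100 high, standing on the desk, 0.15 to 0.28 kg. Origin: centre of its underside, z up.
- carton: Bystander: closed cardboard carton 100 x 70 x 60 mm; origin at the centre of its underside.
- tape: Bystander: black roll of tape lying flat, 90 mm diameter, 24 high; origin at the centre of its underside.
- mug: Bystander: white mug 76 mm diameter, 90 high; origin at the centre of its underside.
Things that resemble listed ones, but are neither listed nor needed, are in the scene too. There is more than one size of the can; the job needs the smaller.

How it is judged:
By the outcome, as a careful person would: the job done as asked, in the order asked, and still so for the second after the job is handed in, with the robot touching nothing.
It also fails if it takes over 72 s, if anything falls off the work surface, if the arm or the gripper's body presses on something with over 40 N, if the wrist force passes 120 N, or if a joint passes its speed limit or range.

## Working session

There is one attempt and no reset: what is moved stays moved. The work goes in short steps, Python scripts to look and compute and a tool call to move; the robot and the scene stay as the last step left them, time stands still between calls to the robot, and variables do not carry over. Pictures are saved under pics/ and viewed, and the job is handed in when it is done.

Besides the shell and the picture viewer there is one more tool, called after "Emit:" as a command line: name --pt "numbers of a row" for each row, then --argument value for the rest. step_arm: Moves the arm, as the interface text tells. Its arguments: {"type":"object","properties":{"motion":{"type":"array","items":{"type":"array","items":{"type":"number"}}}},"required":["motion"]}

```bash
ls; mkdir -p pics; python3 - <<'E'
from plant import monitor, eyes, manip
import cv2
print(monitor.state())
for c in ["scene","top","wrist"]:
    f=eyes.grab_frame(c); cv2.imwrite(f"pics/{c}0.png",f["pixels"][:,:,::-1])
    print(c,{k:v for k,v in f.items() if k!="pixels"})
    if c!="wrist":
        for n in ["cupboard","door","handle","hinge","tray","can","carton","tape","mug"]:
            print(n,[(round(d["p"],2),[round(x) for x in d["uv"]]) for d in eyes.pinpoint(n,c)][:4])
print(monitor.state()["time"])
E
```

```text
pics
{'time': 0.0, 'joint_pos': array([-1.23500588e+00,  5.33178837e-02,  1.61429479e+00,  1.37655520e-05,
        1.47604200e+00, -1.18976055e-01]), 'joint_vel': array([-8.06262611e-04,  1.31130954e-03,  6.92296090e-06,  2.70947400e-04,
       -5.74793061e-04,  8.30093913e-04]), 'joint_efforts': array([ 1.29070690e-03, -3.93679833e+01, -3.70175564e+01,  9.75970238e-05,
        7.02433259e-03,  9.78004323e-06]), 'tool_pos': array([ 0.27433964, -0.56086568,  0.23008673]), 'tool_rot': array([-1.02570012e-03,  9.74259251e-01,  2.25428145e-01, -1.04739234e-04]), 'contact_force': array([ 0.24037574, -0.52236122, -0.18632142]), 'ft_torque': array([-0.04277678,  0.01868195, -0.02013855]), 'gripper_width': 0.9966559699640012}
scene {'mtx': array([[578.33152513,   0.        , 312.26518509],
       [  0.        , 578.33152513, 230.09899204],
       [  0.        ,   0.        ,   1.        ]]), 'dist': array([-0.11982799,  0.        ,  0.        ,  0.        ,  0.        ]), 'rvec': array([ 1.86005531,  1.74252405, -0.66889113]), 'tvec': array([ 0.0470948 , -0.30200459,  1.95511337])}
cupboard [(0.69, [451, 277])]Traceback (most recent call last):
  File "<stdin>", line 9, in <module>
ValueError: it knows: can, carton, cupboard, handle, hinge, mug, stop, tape, tray
```

```bash
cat > h.py <<'E'
from plant import monitor, eyes, manip
import cv2, numpy as np
from scipy.spatial.transform import Rotation as R
def cam(f):
    if "rvec" in f:
        Rm=cv2.Rodrigues(f["rvec"])[0]; t=np.array(f["tvec"]).ravel()
        return Rm.T, -Rm.T@t   # cam->world
    s=monitor.state(); q=s["tool_rot"]; Rt=R.from_quat([q[1],q[2],q[3],q[0]]).as_matrix()
    H=np.array(f["hand_eye"]); return Rt@H[:3,:3], Rt@H[:3,3]+s["tool_pos"]
def ray(f,uv):
    p=cv2.undistortPoints(np.array([[uv]],float),f["mtx"],f["dist"]).ravel()
    A,o=cam(f); return o, A@np.array([p[0],p[1],1])
def atz(f,uv,z):
    o,d=ray(f,uv); return o+d*(z-o[2])/d[2]
def tri(rays):
    M=np.zeros((3,3));b=np.zeros(3)
    for o,d in rays:
        d=d/np.linalg.norm(d);P=np.eye(3)-np.outer(d,d);M+=P;b+=P@o
    x=np.linalg.solve(M,b)
    return x,[float(np.linalg.norm(np.cross(x-o,d/np.linalg.norm(d)))) for o,d in rays]
def proj(f,pts):
    A,o=cam(f); Rm=A.T; t=-Rm@o
    return cv2.projectPoints(np.array(pts,float).reshape(-1,3),cv2.Rodrigues(Rm)[0],t,f["mtx"],f["dist"])[0].reshape(-1,2)
def save(f,n): cv2.imwrite(f"pics/{n}.png",f["pixels"][:,:,::-1])
Z=dict(cupboard=0,handle=.222,hinge=.222,tray=.123,can=0,carton=0,tape=0,mug=0)
E
python3 - <<'E'
from h import *
for c in ["scene","top","wrist"]:
    f=eyes.grab_frame(c); save(f,c+"0")
    if c=="wrist": print(f["hand_eye"]);
    else: print(c, cam(f)[1])
    for n in Z:
        try: print(n,[(round(d["p"],2),[round(x) for x in d["uv"]],np.round(atz(f,d["uv"],Z[n]),3)) for d in eyes.pinpoint(n,c)][:5])
        except Exception as e: print(n,e)
E
```

```text
scene [ 1.50812878 -0.11790692  1.27575018]
cupboard [(0.6, [451, 277], array([0.594, 0.299, 0.   ]))]
handle [(0.6, [422, 245], array([0.656, 0.177, 0.222]))]
hinge [(0.67, [418, 201], array([0.512, 0.194, 0.222]))]
tray [(0.75, [438, 244], array([0.576, 0.247, 0.123]))]
can [(0.94, [266, 252], array([ 0.471, -0.207,  0.   ])), (0.6, [257, 277], array([ 0.557, -0.231,  0.   ])), (0.51, [422, 247], array([0.484, 0.238, 0.   ]))]
carton [(0.68, [296, 316], array([ 0.691, -0.131,  0.   ]))]
tape [(0.75, [187, 231], array([ 0.372, -0.439,  0.   ])), (0.31, [427, 247], array([0.484, 0.252, 0.   ]))]
mug [(0.76, [168, 279], array([ 0.546, -0.477,  0.   ]))]
top [ 0.41767553 -0.06970258  1.15363116]
cupboard []
handle [(0.8, [184, 178], array([0.667, 0.175, 0.222]))]
hinge [(0.63, [172, 256], array([0.509, 0.192, 0.222]))]
tray []
can [(0.75, [364, 287], array([ 0.462, -0.211,  0.   ])), (0.67, [371, 246], array([ 0.561, -0.229,  0.   ]))]
carton [(0.67, [334, 194], array([ 0.69 , -0.138,  0.   ]))]
tape [(0.58, [455, 326], array([ 0.368, -0.43 ,  0.   ]))]
mug [(0.74, [471, 256], array([ 0.537, -0.476,  0.   ]))]
[[ 7.01542005e-04 -9.51096339e-01 -3.08893608e-01  7.76543659e-02]
 [ 9.99999624e-01  5.09603274e-04  7.02053804e-04  6.58195741e-04]
 [-5.10307609e-04 -3.08893985e-01  9.51096339e-01 -1.42157984e-01]
 [ 0.00000000e+00  0.00000000e+00  0.00000000e+00  1.00000000e+00]]
cupboard []
handle []
hinge []
tray []
can []
carton []
tape []
mug []
```

View pics/scene0.png

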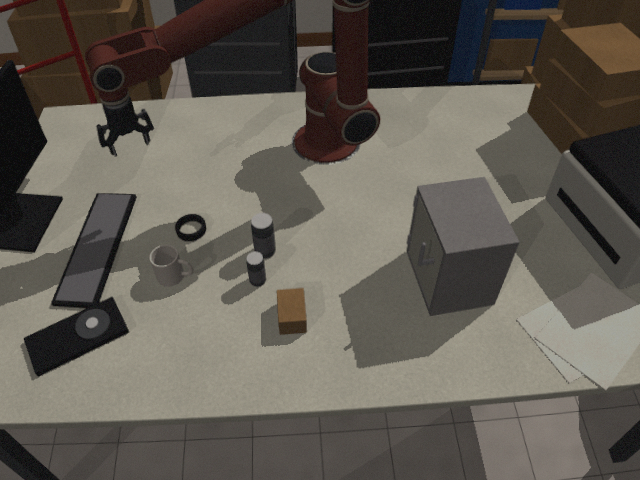

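View pics/top0.png

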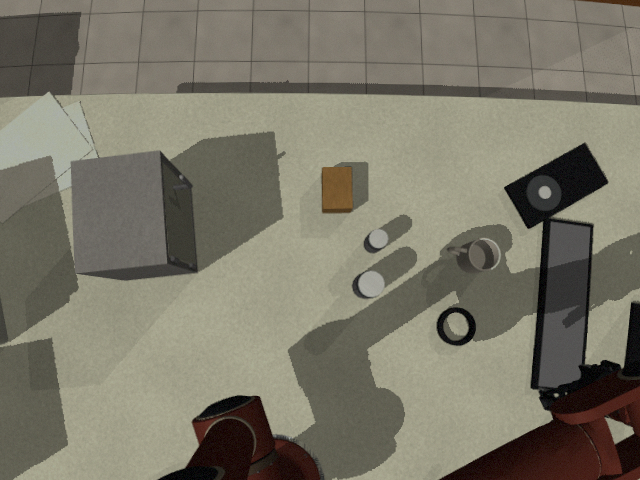

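The scene shows the cupboard at right with its door facing world −y. The handle is at (422,245) in scene and (184,178) in top. The small can is at (371,246) in top and the big one at (364,287). Next I'll refine the cupboard pose with its roof corners.

```bash
python3 - <<'E'
from h import *
a=eyes.grab_frame("top")["pixels"]; b=eyes.grab_frame("scene")["pixels"]
A=cv2.resize(a[130:300,50:220],(680,680),interpolation=cv2.INTER_CUBIC)[:600]
B=cv2.resize(b[165:325,395:535],None,fx=3.75,fy=3.75,interpolation=cv2.INTER_CUBIC)
cv2.imwrite("pics/ca.png",cv2.convertScaleAbs(A[:,:,::-1],alpha=1.6));cv2.imwrite("pics/cb.png",cv2.convertScaleAbs(B[:,:,::-1],alpha=1.6))
E
```

```text
(no output)
```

View pics/ca.png

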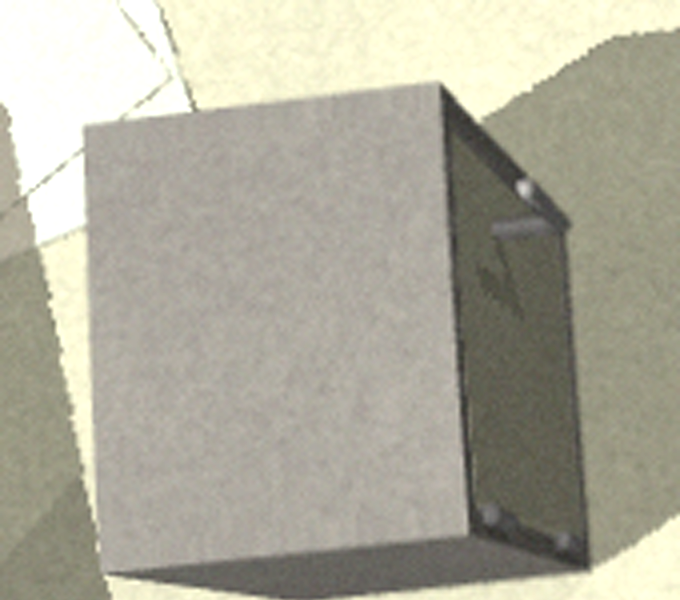

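View pics/cb.png

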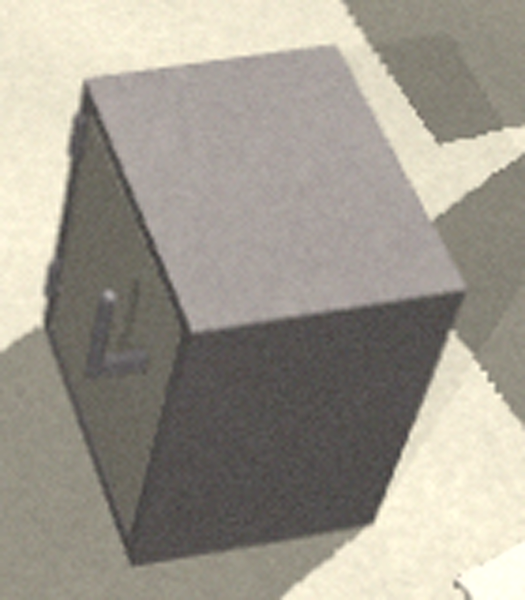

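```bash
cat >> h.py <<'E'
import json,os
def cupT(p):
    c,s=np.cos(p[2]),np.sin(p[2]); T=np.eye(4);T[:2,:2]=[[c,-s],[s,c]];T[:2,3]=p[:2];return T
def tf(T,x): return T[:3,:3]@np.array(x,float)+T[:3,3]
def hingeT(p,th):
    # door frame at angle th (open: clockwise from above)
    T=cupT(p); O=tf(T,[-.09,.096,.222]); c,s=np.cos(-th),np.sin(-th)
    H=np.eye(4);H[:3,:3]=T[:3,:3]@np.array([[c,-s,0],[s,c,0],[0,0,1]]);H[:3,3]=O;return H
if os.path.exists("cup.json"): CUP=json.load(open("cup.json"))
E
python3 - <<'E'
from h import *
from scipy.optimize import least_squares
ft=eyes.grab_frame("top"); fs=eyes.grab_frame("scene")
x=.09;y=.111;z=.26
top=[((-x,-y,z),(160,151)),((-x,y,z),(167,263.75)),((x,-y,z),(71.25,161.75)),((x,y,z),(76,273)),((-x,-y,0),(192,187)),((-x,y,0),(197,272.5))]
sc=[((-x,y,z),(418.5,186.3)),((-x,-y,z),(445.1,253.5)),((x,-y,z),(518.7,242.9)),((x,y,z),(484.3,177.3)),((-x,-y,0),(430.5,315.4)),((x,-y,0),(494.5,304.5)),((-x,y,0),(407.5,251.7))]
def res(p):
    T=cupT(p)
    return np.concatenate([(proj(f,[tf(T,a) for a,_ in L])-np.array([b for _,b in L])).ravel() for f,L in((ft,top),(fs,sc))])
r=least_squares(res,[.59,.28,1.57],loss="soft_l1")
print(r.x,np.round(res(r.x).reshape(-1,2),1))
json.dump(list(r.x),open("cup.json","w"))
H=hingeT(r.x,0)
print("hinge",H[:3,3],"handle",tf(H,[-.035,-.155,0]))
print(proj(ft,[tf(H,[-.035,-.155,0])]),proj(fs,[tf(H,[-.035,-.155,0])]))
H=hingeT(r.x,1.7); print("open1.7 handle",tf(H,[-.035,-.155,0]),"tray",tf(H,[.046,-.0825,-.099]), "tip",tf(H,[0,-.188,0]))
for n in ["can"]:
  for c,f in(("top",ft),("scene",fs)):
    print([(d["p"],d["uv"],atz(f,d["uv"],0)) for d in eyes.pinpoint(n,c)])
E
```

```text
[0.59261646 0.29220348 1.68093199] [[ 0.1 -0.9]
 [-0.1 -0.3]
 [-0.5 -1.3]
 [-1.6 -0.2]
 [-0.9 -3.6]
 [ 0.5  0.3]
 [-1.3 -1.4]
 [ 0.1 -0.7]
 [ 0.3 -1.3]
 [ 0.3 -1.2]
 [-1.3  0.1]
 [-0.6  0.1]
 [-1.4 -1.3]]
hinge [0.50709029 0.19219711 0.222     ] handle [0.66499814 0.1744457  0.222     ]
[[184.22988309 179.03900308]] [[421.58881457 248.15559259]]
open1.7 handle [0.46914129 0.03789263 0.222     ] tray [0.55150891 0.10883503 0.123     ] tip [0.50350572 0.00423128 0.222     ]
[(0.96, [371.8, 246.9], array([ 0.55835992, -0.22998788,  0.        ])), (0.6, [364.7, 284.9], array([ 0.46629929, -0.21211356,  0.        ]))]
[(0.71, [258.6, 277.0], array([ 0.55622721, -0.22785169,  0.        ]))]
```

Emit:
step_arm --pt "0.02 0.04 0.04 0 0 0.03 0" --pt "0.06 0.11 0.08 0 0 0.07 0" --pt "0.1 0.18 0.12 0 0 0.11 0" --pt "0.14 0.26 0.16 0 0 0.15 0" --pt "0.18 0.34 0.18 0 0 0.19 0" --pt "0.22 0.42 0.18 0 0 0.24 0" --pt "0.26 0.5 0.18 0 0 0.28 0" --pt "0.3 0.58 0.18 0 0 0.33 0" --pt "0.35 0.66 0.18 0 0 0.37 0" --pt "0.39 0.73 0.18 0 0 0.41 0"

```text
time: 2.75
tool_pos: [0.4703, -0.1944, 0.3216]
tool_rot: [0.0, 0.86, 0.511, 0.0]
contact_force: [0.7, 0.1, -0.8]
gripper_width: 1.0
```

Emit:
step_arm --pt "0.04 0.08 0 0 0 0.05 0" --pt "0.08 0.16 0 0 0 0.1 0" --pt "0.12 0.24 0 0 0 0.14 0" --pt "0.16 0.32 0 0 0 0.18 0" --pt "0.2 0.4 0 0 0 0.22 0" --pt "0.24 0.48 0 0 0 0.26 0" --pt "0.28 0.56 0 0 0 0.3 0" --pt "0.32 0.64 0 0 0 0.34 0" --pt "0.36 0.7 0 0 0 0.38 0" --pt "0.39 0.735 0 0 0 0.41 0"

```text
time: 3.75
tool_pos: [0.6651, 0.1738, 0.3209]
tool_rot: [-0.0, 0.664, 0.748, 0.0]
contact_force: [0.7, -0.6, 0.3]
gripper_width: 0.997
```

```bash
python3 - <<'E'
from h import *
s=monitor.state();q=s["tool_rot"];print(s["time"],s["tool_pos"],R.from_quat([q[1],q[2],q[3],q[0]]).as_matrix().round(3).tolist(),s["joint_pos"].round(2),s["contact_force"])
f=eyes.grab_frame("wrist");save(f,"w1")
d=eyes.pinpoint("handle","wrist");print(d)
for e in d[:2]: print(atz(f,e["uv"],.222))
H=hingeT(CUP,0);print(proj(f,[tf(H,[-.035,-.155,0]),tf(H,[-.035,-.155,.02])]))
E
```

```text
3.75 [0.66512184 0.17377499 0.32089892] [[-0.118, 0.993, -0.0], [0.993, 0.118, 0.0], [0.0, -0.0, -1.0]] [0.15 0.16 1.35 0.   1.63 0.03] [ 0.74055355 -0.59163351  0.32223778]
[{'uv': [322.7, 233.4], 'p': 0.94}]
[0.66389039 0.17790667 0.222     ]
[[323.70639777 238.37150551]
 [323.77858767 247.95853908]]
```

View pics/w1.png

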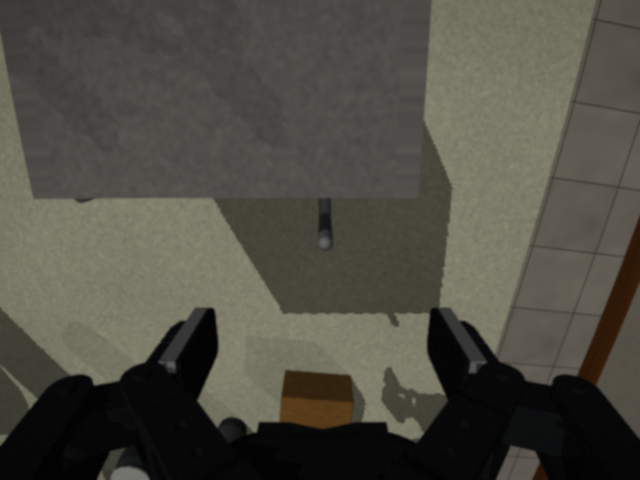

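The wrist view shows the bar's tip at (325,243), centred between the fingers, and the roof's front edge level at row 198, so the yaw is right. I'll descend, then close.

Emit:
step_arm --pt "0 0.002 -0.03 0 0 0 0" --pt "0 0.004 -0.07 0 0 0 0" --pt "0 0.006 -0.11 0 0 0 0" --pt "0 0.006 -0.15 0 0 0 0" --pt "0 0.006 -0.18 0 0 0 0" --pt "0 0.006 -0.21 0 0 0 0" --pt "0 0.006 -0.23 0 0 0 0" --pt "0 0.006 -0.23 0 0 0 100" --pt "0 0.006 -0.23 0 0 0 255" --pt "0 0.006 -0.23 0 0 0 255"

```text
time: 4.85
tool_pos: [0.6652, 0.1741, 0.2077]
tool_rot: [0.001, 0.666, 0.746, 0.001]
contact_force: [0.0, 0.5, 0.2]
gripper_width: 0.519
```

Emit:
step_arm --pt "0 0 0 0 0 0 255" --pt "0 0 0 0 0 0 255" --pt "0 0 0 0 0 0 255" --pt "0 0 0 0 0 0 255"

```text
time: 5.25
tool_pos: [0.6668, 0.1742, 0.2075]
tool_rot: [0.002, 0.666, 0.746, 0.003]
contact_force: [8.1, 0.9, -0.5]
gripper_width: 0.092
```

```bash
python3 - <<'E'
from h import *
s=monitor.state();print(s)
f=eyes.grab_frame("wrist");save(f,"w2")
E
```

```text
{'time': 5.25, 'joint_pos': array([ 1.47677107e-01,  2.10863421e-01,  1.47976016e+00, -2.09927306e-04,
        1.44424038e+00,  3.39514331e-02]), 'joint_vel': array([-1.24457793e-04, -1.39335820e-03,  3.32937728e-05,  9.65528459e-04,
        2.88375920e-03, -1.13583321e-03]), 'joint_efforts': array([ 7.87841566e-01, -4.70244670e+01, -3.44782734e+01,  6.94071455e-02,
        1.72844723e+00, -1.94975676e-02]), 'tool_pos': array([0.66684706, 0.1741579 , 0.20754017]), 'tool_rot': array([0.00223343, 0.66576409, 0.74615471, 0.00251821]), 'contact_force': array([ 8.07255621,  0.89457739, -0.54874144]), 'ft_torque': array([ 0.13016374, -0.90741909, -0.04643863]), 'gripper_width': 0.09229308505195674}
```

View pics/w2.png

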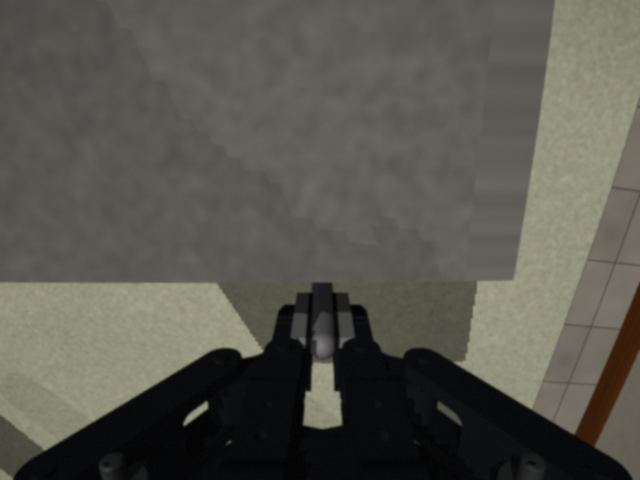

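```bash
cat >> h.py <<'E'
R0=np.array([.158,-.0178])
def arc(t0,t1,n,off=(0,0),grip=255,r0=R0):
    rt=lambda t: np.array([[np.cos(t),np.sin(t)],[-np.sin(t),np.cos(t)]])@r0
    out=[]
    for i in range(1,n+1):
        t=t0+(t1-t0)*i/n; d=rt(t)-rt(t0)+np.array(off)*i/n
        out.append([round(float(2*d[0]),3),round(float(2*d[1]),3),0,0,0,round(float(-(t-t0)/1.5),3),grip])
    return out
E
python3 - <<'E'
from h import *
print(arc(0,.25,8,(.002,0)));print(arc(.25,.95,10));print(arc(.95,1.6,10))
E
```

```text
[[-0.001, -0.01, 0, 0, 0, -0.021, 255], [-0.002, -0.02, 0, 0, 0, -0.042, 255], [-0.003, -0.029, 0, 0, 0, -0.062, 255], [-0.005, -0.039, 0, 0, 0, -0.083, 255], [-0.007, -0.049, 0, 0, 0, -0.104, 255], [-0.009, -0.058, 0, 0, 0, -0.125, 255], [-0.012, -0.068, 0, 0, 0, -0.146, 255], [-0.015, -0.077, 0, 0, 0, -0.167, 255]]
[[-0.009, -0.021, 0, 0, 0, -0.047, 255], [-0.019, -0.04, 0, 0, 0, -0.093, 255], [-0.03, -0.06, 0, 0, 0, -0.14, 255], [-0.043, -0.078, 0, 0, 0, -0.187, 255], [-0.057, -0.095, 0, 0, 0, -0.233, 255], [-0.072, -0.111, 0, 0, 0, -0.28, 255], [-0.088, -0.127, 0, 0, 0, -0.327, 255], [-0.105, -0.141, 0, 0, 0, -0.373, 255], [-0.123, -0.154, 0, 0, 0, -0.42, 255], [-0.143, -0.165, 0, 0, 0, -0.467, 255]]
[[-0.018, -0.009, 0, 0, 0, -0.043, 255], [-0.037, -0.018, 0, 0, 0, -0.087, 255], [-0.057, -0.025, 0, 0, 0, -0.13, 255], [-0.077, -0.03, 0, 0, 0, -0.173, 255], [-0.097, -0.035, 0, 0, 0, -0.217, 255], [-0.117, -0.038, 0, 0, 0, -0.26, 255], [-0.138, -0.04, 0, 0, 0, -0.303, 255], [-0.158, -0.04, 0, 0, 0, -0.347, 255], [-0.179, -0.039, 0, 0, 0, -0.39, 255], [-0.2, -0.037, 0, 0, 0, -0.433, 255]]
```

Emit:
step_arm --pt "-0.001 -0.01 0 0 0 -0.021 255" --pt "-0.002 -0.02 0 0 0 -0.042 255" --pt "-0.003 -0.029 0 0 0 -0.062 255" --pt "-0.005 -0.039 0 0 0 -0.083 255" --pt "-0.007 -0.049 0 0 0 -0.104 255" --pt "-0.009 -0.058 0 0 0 -0.125 255" --pt "-0.012 -0.068 0 0 0 -0.146 255" --pt "-0.015 -0.077 0 0 0 -0.167 255"

```text
time: 6.1
tool_pos: [0.6569, 0.1354, 0.2075]
tool_rot: [-0.0, 0.754, 0.656, 0.0]
contact_force: [0.5, -0.3, 5.5]
gripper_width: 0.094
```

```bash
python3 - <<'E'
from h import *
f=eyes.grab_frame("top");save(f,"t2")
E
```

```text
(no output)
```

View pics/t2.png

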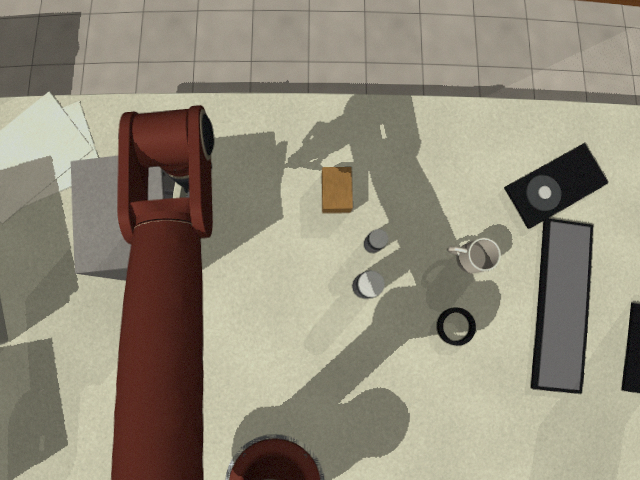

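The arm hides the door here, but the grip width is unchanged and the force is low, so the catch let go. I'll continue the arc.

Emit:
step_arm --pt "-0.009 -0.021 0 0 0 -0.047 255" --pt "-0.019 -0.04 0 0 0 -0.093 255" --pt "-0.03 -0.06 0 0 0 -0.14 255" --pt "-0.043 -0.078 0 0 0 -0.187 255" --pt "-0.057 -0.095 0 0 0 -0.233 255" --pt "-0.072 -0.111 0 0 0 -0.28 255" --pt "-0.088 -0.127 0 0 0 -0.327 255" --pt "-0.105 -0.141 0 0 0 -0.373 255" --pt "-0.123 -0.154 0 0 0 -0.42 255" --pt "-0.143 -0.165 0 0 0 -0.467 255"

```text
time: 7.15
tool_pos: [0.585, 0.0537, 0.2075]
tool_rot: [-0.001, 0.934, 0.357, 0.001]
contact_force: [0.7, 2.8, 5.8]
gripper_width: 0.095
```

Emit:
step_arm --pt "-0.018 -0.009 0 0 0 -0.043 255" --pt "-0.037 -0.018 0 0 0 -0.087 255" --pt "-0.057 -0.025 0 0 0 -0.13 255" --pt "-0.077 -0.03 0 0 0 -0.173 255" --pt "-0.097 -0.035 0 0 0 -0.217 255" --pt "-0.117 -0.038 0 0 0 -0.26 255" --pt "-0.138 -0.04 0 0 0 -0.303 255" --pt "-0.158 -0.04 0 0 0 -0.347 255" --pt "-0.179 -0.039 0 0 0 -0.39 255" --pt "-0.2 -0.037 0 0 0 -0.433 255"

```text
time: 8.15
tool_pos: [0.4855, 0.0356, 0.2075]
tool_rot: [-0.001, 0.999, 0.04, 0.001]
contact_force: [2.3, 5.4, 7.1]
gripper_width: 0.094
```

```bash
python3 - <<'E'
from h import *
s=monitor.state();print(s["time"],s["tool_pos"],s["contact_force"],s["ft_torque"],s["gripper_width"],s["joint_pos"])
f=eyes.grab_frame("wrist");save(f,"w3")
f=eyes.grab_frame("scene");save(f,"s3")
E
```

```text
8.15 [0.48549898 0.03562011 0.20745648] [2.28245988 5.43268705 7.09250208] [ 0.80240422 -0.38610335  0.05169234] 0.09444419768073165 [-0.08155856 -0.27394901  1.9538548   0.00307585  1.45994372  1.40790829]
```

View pics/w3.png

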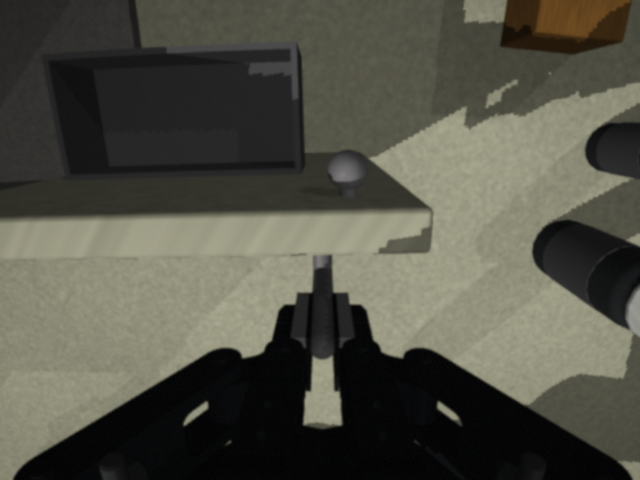

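View pics/s3.png

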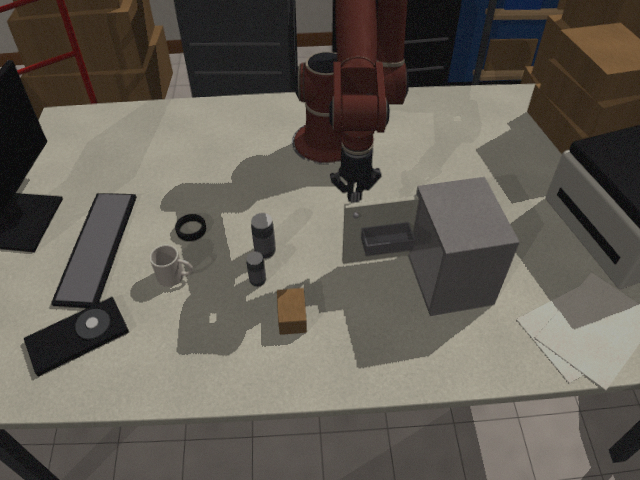

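The door is open at about 1.6 rad, with the tray visible at (180,115) in the wrist view. I'll release, lift and head for the small can.

Emit:
step_arm --pt "0 0 0 0 0 0 0" --pt "0 0 0 0 0 0 0" --pt "0 0 0 0 0 0 0" --pt "0 0 0.02 0 0 0 0" --pt "0 0 0.06 0 0 0 0" --pt "0 -0.02 0.1 0 0 0 0" --pt "0.02 -0.08 0.12 0 0 0 0" --pt "0.05 -0.16 0.12 0 0 0 0" --pt "0.08 -0.24 0.12 0 0 0 0" --pt "0.1 -0.32 0.12 0 0 0 0"

```text
time: 9.25
tool_pos: [0.5362, -0.1271, 0.267]
tool_rot: [0.0, 0.999, 0.042, 0.0]
contact_force: [0.2, 0.2, -0.7]
gripper_width: 0.999
```

Emit:
step_arm --pt "0.02 -0.08 0 0 0 0 0" --pt "0.03 -0.15 -0.02 0 0 0 0" --pt "0.04 -0.2 -0.06 0 0 0 0" --pt "0.044 -0.21 -0.1 0 0 0 0" --pt "0.044 -0.21 -0.12 0 0 0 0" --pt "0.044 -0.21 -0.12 0 0 0 0"

```text
time: 9.85
tool_pos: [0.5565, -0.2298, 0.2043]
tool_rot: [-0.001, 0.999, 0.042, -0.002]
contact_force: [0.6, -0.3, 0.2]
gripper_width: 0.997
```

```bash
python3 - <<'E'
from h import *
s=monitor.state();print(s["time"],s["tool_pos"],s["tool_rot"],s["contact_force"])
f=eyes.grab_frame("wrist");save(f,"w4")
for e in eyes.pinpoint("can","wrist"): print(e, atz(f,e["uv"],0))
f=eyes.grab_frame("top");save(f,"t4")
for e in eyes.pinpoint("can","top"): print(e, atz(f,e["uv"],0))
E
```

```text
9.85 [ 0.55652467 -0.22982421  0.20430872] [-0.0011618   0.99911446  0.04202239 -0.00174839] [ 0.62755011 -0.27649372  0.21575727]
{'uv': [325.1, 192.8], 'p': 0.64} [ 0.57038983 -0.23317613  0.        ]
{'uv': [296.5, 290.5], 'p': 0.59} [ 0.46504982 -0.21243904  0.        ]
{'uv': [374.7, 243.1], 'p': 0.66} [ 0.56770946 -0.23714858  0.        ]
```

View pics/w4.png

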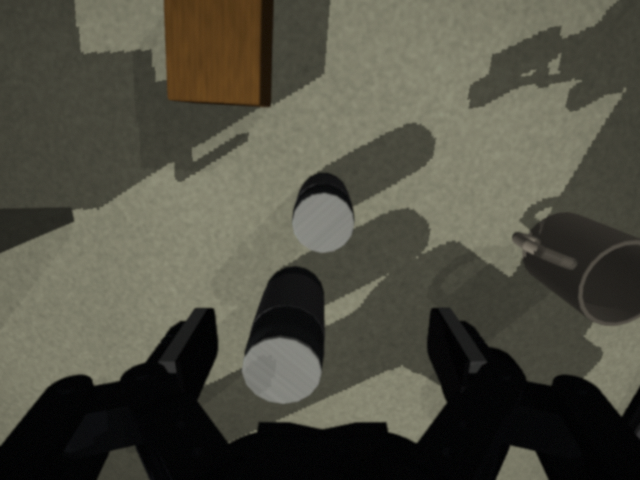

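View pics/t4.png

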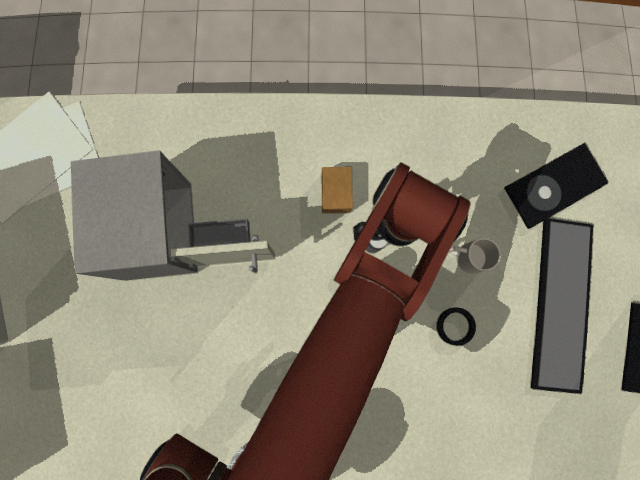

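The wrist view shows the small can's white top at (324,222). The top view shows the open door with its top edge at about row 247, columns 170–272.

```bash
python3 - <<'E'
from h import *
f=eyes.grab_frame("wrist")
print(atz(f,(324,222),.1),atz(f,(294,222),.1),atz(f,(354,222),.1), "big",atz(f,(282,370),.125))
f=eyes.grab_frame("top")
for e in eyes.pinpoint("tray","top"): print(e, atz(f,e["uv"],.123))
a=f["pixels"][200:300,160:290];cv2.imwrite("pics/door.png",cv2.convertScaleAbs(cv2.resize(a,None,fx=6,fy=6,interpolation=cv2.INTER_CUBIC)[:,:,::-1],alpha=1.5))
E
```

```text
[ 0.56871401 -0.23207771  0.1       ] [ 0.56691771 -0.21101177  0.1       ] [ 0.57052067 -0.25315366  0.1       ] big [ 0.46108261 -0.21043405  0.125     ]
{'uv': [221.6, 237.8], 'p': 0.75} [0.5606046  0.11281284 0.123     ]
```

View pics/door.png

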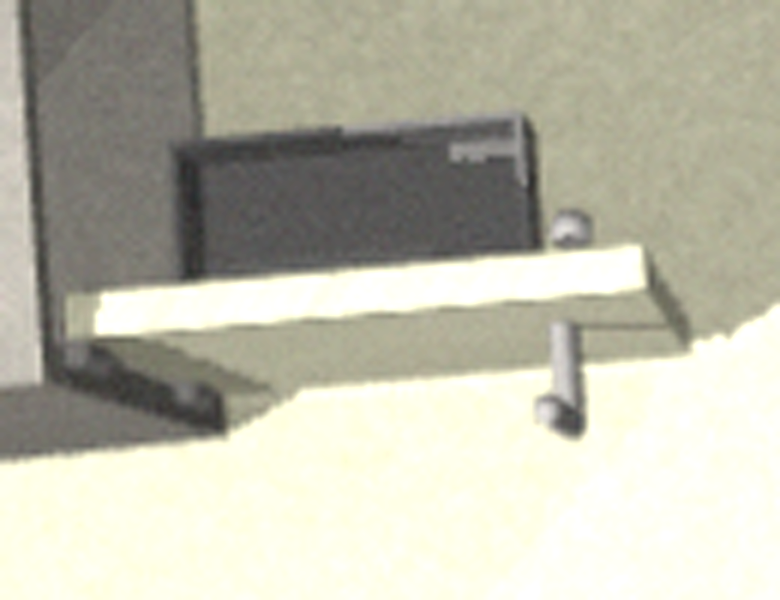

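```bash
python3 - <<'E'
from h import *
t=cv2.imread("pics/top0.png");cv2.imwrite("pics/can.png",cv2.convertScaleAbs(cv2.resize(t[220:310,340:420],None,fx=6,fy=6,interpolation=cv2.INTER_CUBIC),alpha=1.5))
s=cv2.imread("pics/scene0.png");cv2.imwrite("pics/can2.png",cv2.convertScaleAbs(cv2.resize(s[205:295,235:295],None,fx=6,fy=6,interpolation=cv2.INTER_CUBIC),alpha=1.5))
E
```

```text
(no output)
```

View pics/can.png

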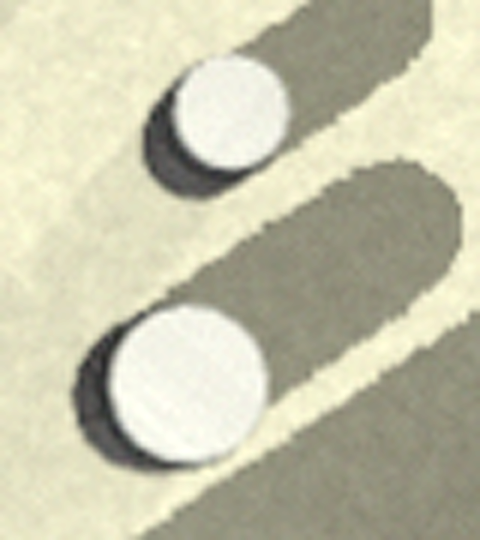

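View pics/can2.png

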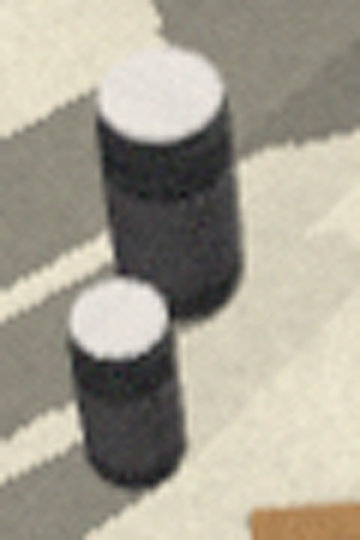

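```bash
python3 - <<'E'
from h import *
w=eyes.grab_frame("wrist");t=eyes.grab_frame("top");s=eyes.grab_frame("scene")
r=[ray(w,(324,222)),ray(t,(378.5,238.7)),ray(s,(255,258))]
print(tri(r),tri(r[1:]))
print(atz(t,(378.5,238.7),.1),atz(s,(255,258),.1),atz(t,(367.5,248),0))
print("big",tri([ray(w,(282,370)),ray(t,(340+188/6,220+384/6)),ray(s,(235+163/6,205+94/6))]))
# door: top edge corners at z .243 outer/inner
c=lambda u,v:(160+u/6,200+v/6)
for n,p in dict(tip_out=(645,292),tip_in=(645,245),root_out=(97,333),root_in=(97,293)).items(): print(n,atz(t,c(*p),.243))
for n,p in dict(t1=(520,115),t2=(178,148)).items(): print(n,atz(t,c(*p),.161))
print("handletop",atz(t,c(547,410),.24))
H=hingeT(CUP,1.6)
for q in [(0,-.188,.021),(.015,-.188,.021),(.077,-.145,-.061),(.077,-.020,-.061)]: print(tf(H,q))
E
```

```text
(array([ 0.56589402, -0.23106885,  0.09540622]), [0.0016955415646532268, 0.0010577549032479343, 0.002123319822987581]) (array([ 0.56526584, -0.23042639,  0.09584525]), [0.0014145297456256377, 0.0014145297456256015])
[ 0.56462649 -0.23121772  0.1       ] [ 0.56883438 -0.22861888  0.1       ] [ 0.55559176 -0.21949482  0.        ]
big (array([ 0.46283794, -0.20965388,  0.12638207]), [0.0010555721093021564, 0.0011153789365474839, 0.00211610520095187])
tip_out [0.52373219 0.0031017  0.243     ]
tip_in [0.538803   0.00337195 0.243     ]
root_out [0.5090998  0.17811579 0.243     ]
root_in [0.5219424  0.17864249 0.243     ]
t1 [0.59519223 0.05453386 0.161     ]
t2 [0.58267525 0.17447361 0.161     ]
handletop [0.48611058 0.03382987 0.24      ]
[0.5222889  0.00481247 0.243     ]
[0.5372398  0.00602513 0.243     ]
[0.59556059 0.05389669 0.161     ]
[0.58545513 0.17848753 0.161     ]
```

Emit:
step_arm --pt "0.01 -0.002 -0.04 0 0 0 0" --pt "0.019 -0.002 -0.1 0 0 0 0" --pt "0.019 -0.002 -0.16 0 0 0 0" --pt "0.019 -0.002 -0.22 0 0 0 0" --pt "0.019 -0.002 -0.27 0 0 0 0" --pt "0.019 -0.002 -0.298 0 0 0 0" --pt "0.019 -0.002 -0.298 0 0 0 60" --pt "0.019 -0.002 -0.298 0 0 0 120" --pt "0.019 -0.002 -0.298 0 0 0 255" --pt "0.019 -0.002 -0.298 0 0 0 255"

```text
time: 11.35
tool_pos: [0.5685, -0.232, 0.0598]
tool_rot: [0.001, 0.999, 0.042, 0.002]
contact_force: [-0.8, 1.4, 4.3]
gripper_width: 0.516
```

Emit:
step_arm --pt "0 0 0 0 0 0 255" --pt "0 0 0 0 0 0 255" --pt "0 0 0 0 0 0 255"

```text
time: 11.65
tool_pos: [0.5685, -0.232, 0.0598]
tool_rot: [0.001, 0.999, 0.042, 0.002]
contact_force: [-1.2, 1.6, 5.0]
gripper_width: 0.525
```

```bash
python3 - <<'E'
from h import *
s=monitor.state();print(s["time"],s["tool_pos"],s["tool_rot"],s["contact_force"],s["gripper_width"]*85)
f=eyes.grab_frame("wrist");save(f,"w5")
E
```

```text
11.65 [ 0.56852307 -0.2320074   0.05975578] [8.29625417e-04 9.99108720e-01 4.21695652e-02 1.67511665e-03] [-1.21016466  1.61081566  4.96793435] 44.589979394259416
```

View pics/w5.png

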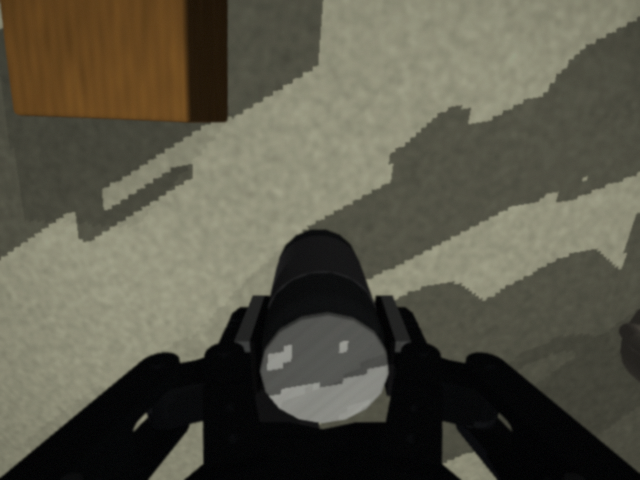

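```bash
python3 - <<'E'
from h import *
f=eyes.grab_frame("wrist");s=monitor.state()
c=atz(f,(324,369),.1);print("can",c,c-s["tool_pos"])
for th in(1.6,1.62): 
    H=hingeT(CUP,th);print(th,tf(H,[.046,-.0825,-.099]))
t=eyes.grab_frame("top")
cc=lambda u,v:(160+u/6,200+v/6)
print(proj(t,[tf(hingeT(CUP,1.6),p) for p in [(.077,-.145,-.061),(.077,-.020,-.061),(.015,-.02,.021),(.015,-.188,.021)]])*6-np.array([960,1200]))
E
```

```text
can [ 0.56846622 -0.2337981   0.1       ] [-6.72562788e-05 -1.76773910e-03  4.02379240e-02]
1.6 [0.55960933 0.11368596 0.123     ]
1.62 [0.55802871 0.11265135 0.123     ]
[[521.8447621  113.97482974]
 [166.98727561 140.0995542 ]
 [113.17172527 287.8045081 ]
 [636.58773213 249.7986815 ]]
```

Emit:
step_arm --pt "0 0 0.02 0 0 0 255" --pt "0 0 0.06 0 0 0 255" --pt "0 0 0.12 0 0 0 255" --pt "0 0 0.19 0 0 0 255" --pt "0 0 0.26 0 0 0 255" --pt "0 0 0.33 0 0 0 255" --pt "0 0.02 0.4 0 0 0 255" --pt "0 0.06 0.46 0 0 0 255" --pt "0 0.12 0.52 0 0 0 255" --pt "0 0.18 0.54 0 0 0 255"

```text
time: 12.8
tool_pos: [0.5678, -0.1413, 0.3321]
tool_rot: [0.001, 0.999, 0.042, 0.003]
contact_force: [0.4, 0.6, -0.4]
gripper_width: 0.52
```

Emit:
step_arm --pt "0 0.06 0 0 0 0 255" --pt "0 0.13 0 0 0 0 255" --pt "0 0.2 0 0 0 0 255" --pt "-0.005 0.27 0 0 0 0 255" --pt "-0.01 0.34 0 0 0 0 255" --pt "-0.015 0.4 0 0 0 0 255" --pt "-0.018 0.45 0 0 0 0 255" --pt "-0.018 0.49 0 0 0 0 255" --pt "-0.018 0.511 0 0 0 0 255" --pt "-0.018 0.511 0 0 0 0 255"

```text
time: 13.8
tool_pos: [0.5577, 0.1148, 0.3273]
tool_rot: [0.0, 0.999, 0.043, -0.0]
contact_force: [-0.0, 0.0, -1.6]
gripper_width: 0.52
```

```bash
python3 - <<'E'
from h import *
s=monitor.state();print(s["time"],s["tool_pos"],s["tool_rot"],s["contact_force"],s["gripper_width"]*85)
f=eyes.grab_frame("wrist");save(f,"w6")
H=hingeT(CUP,1.6)
print(proj(f,[tf(H,p) for p in [(.077,-.145,-.061),(.077,-.020,-.061),(.015,-.145,-.061),(.015,-.188,.021),(0,-.188,.021)]]))
f=eyes.grab_frame("scene");save(f,"s6")
E
```

```text
13.8 [0.55774603 0.11481455 0.32726496] [ 1.13763742e-04  9.99076753e-01  4.29605958e-02 -1.29191484e-04] [-0.03147371  0.02739179 -1.57053457] 44.18472056916485
[[395.45788874 178.08062747]
 [246.48945424 177.43068174]
 [390.96022742 247.84038568]
 [474.77769005 287.52483103]
 [471.80109569 307.09513406]]
```

View pics/w6.png

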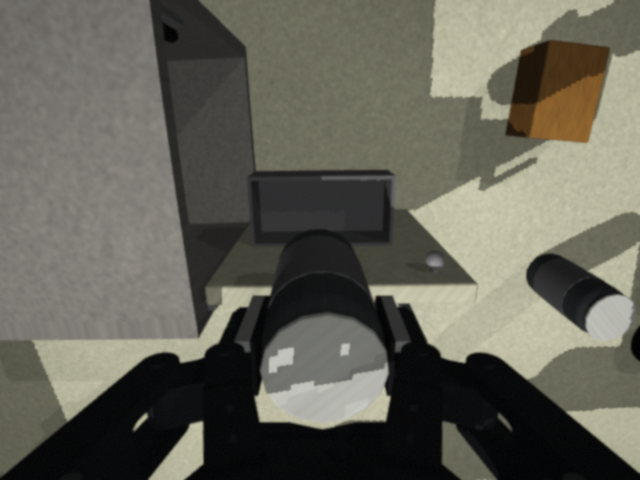

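View pics/s6.png

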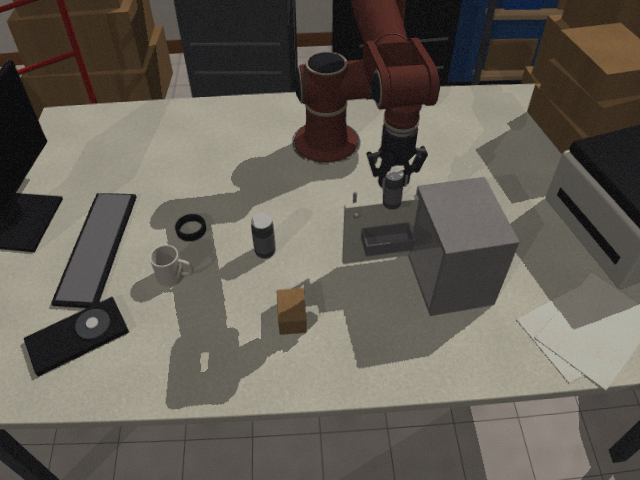

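The tray is seen about 2 mm farther out in tool x than predicted (far corners at (394,174) and (248,174)). I'll add 3 mm in x, lower to just above the rim and look.

Emit:
step_arm --pt "0.003 0 -0.02 0 0 0 255" --pt "0.006 0 -0.06 0 0 0 255" --pt "0.006 0 -0.1 0 0 0 255" --pt "0.006 0 -0.13 0 0 0 255" --pt "0.006 0 -0.16 0 0 0 255" --pt "0.006 0 -0.18 0 0 0 255" --pt "0.006 0 -0.18 0 0 0 255"

```text
time: 14.6
tool_pos: [0.5602, 0.1138, 0.2351]
tool_rot: [0.0, 0.999, 0.042, -0.002]
contact_force: [-0.4, 0.2, -0.9]
gripper_width: 0.519
```

```bash
python3 - <<'E'
from h import *
s=monitor.state();print(s["time"],s["tool_pos"],s["tool_rot"],s["contact_force"],s["gripper_width"]*85)
f=eyes.grab_frame("wrist");save(f,"w7")
H=hingeT(CUP,1.6)
print(proj(f,[tf(H,p) for p in [(.077,-.145,-.061),(.077,-.020,-.061),(.015,-.145,-.061),(.015,-.188,.021),(0,-.188,.021)]]))
E
```

```text
14.6 [0.56015715 0.11379132 0.23512712] [ 6.98547693e-05  9.99116818e-01  4.19848502e-02 -1.68881387e-03] [-0.39743599  0.20315164 -0.85073807] 44.09785528654146
[[423.40030671 204.89271186]
 [217.31505455 204.15154768]
 [414.95614342 297.08491687]
 [549.67182036 377.94857708]
 [542.75489659 404.02078249]]
```

View pics/w7.png

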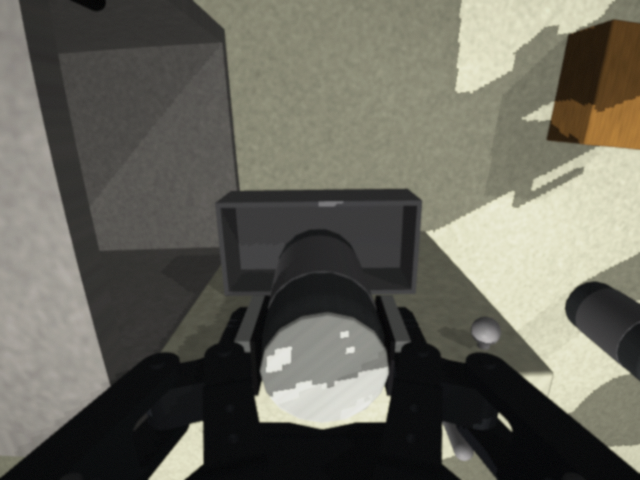

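The tray rim at (217–421, 204) matches the prediction, and the can is inside it. Lowering slowly.

Emit:
step_arm --pt "0.001 0 -0.02 0 0 0 255" --pt "0.001 0 -0.04 0 0 0 255" --pt "0.001 0 -0.06 0 0 0 255" --pt "0.001 0 -0.075 0 0 0 255" --pt "0.001 0 -0.088 0 0 0 255" --pt "0.001 0 -0.096 0 0 0 255" --pt "0.001 0 -0.096 0 0 0 255"

```text
time: 15.35
tool_pos: [0.5612, 0.114, 0.1884]
tool_rot: [0.0, 0.999, 0.042, -0.001]
contact_force: [-1.0, 0.2, -1.5]
gripper_width: 0.522
```

Emit:
step_arm --pt "0 0 -0.004 0 0 0 255" --pt "0 0 -0.008 0 0 0 255" --pt "0 0 -0.01 0 0 0 255" --pt "0 0 -0.01 0 0 0 255"

```text
time: 15.75
tool_pos: [0.5615, 0.114, 0.1843]
tool_rot: [0.0, 0.999, 0.042, -0.0]
contact_force: [-0.2, 0.9, -1.7]
gripper_width: 0.522
```

Emit:
step_arm --pt "0 0 -0.002 0 0 0 255" --pt "0 0 -0.004 0 0 0 255" --pt "0 0 -0.005 0 0 0 255"

```text
time: 16.05
tool_pos: [0.5619, 0.1141, 0.1828]
tool_rot: [-0.0, 0.999, 0.042, 0.001]
contact_force: [-0.7, 0.4, 4.0]
gripper_width: 0.516
```

The can touched the tray floor (4 N). Releasing and lifting.

Emit:
step_arm --pt "0 0 0 0 0 0 110" --pt "0 0 0 0 0 0 90" --pt "0 0 0 0 0 0 60" --pt "0 0 0 0 0 0 30" --pt "0 0 0.02 0 0 0 30" --pt "0 0 0.06 0 0 0 30" --pt "0 0 0.12 0 0 0 30" --pt "0 0 0.19 0 0 0 30" --pt "0 0 0.26 0 0 0 30" --pt "0 0 0.3 0 0 0 30"

```text
time: 17.05
tool_pos: [0.5624, 0.1141, 0.3367]
tool_rot: [-0.0, 0.999, 0.042, 0.003]
contact_force: [-0.1, 0.5, 0.6]
gripper_width: 0.885
```

```bash
python3 - <<'E'
from h import *
s=monitor.state();print(s["time"],s["tool_pos"],s["tool_rot"],s["contact_force"],s["gripper_width"]*85)
f=eyes.grab_frame("wrist");save(f,"w8")
f=eyes.grab_frame("scene");save(f,"s8")
E
```

```text
17.05 [0.56242754 0.11412414 0.33671838] [-9.29702951e-05  9.99107303e-01  4.21463450e-02  2.87656349e-03] [-0.11657445  0.53476715  0.57134628] 75.20176798557483
```

View pics/w8.png

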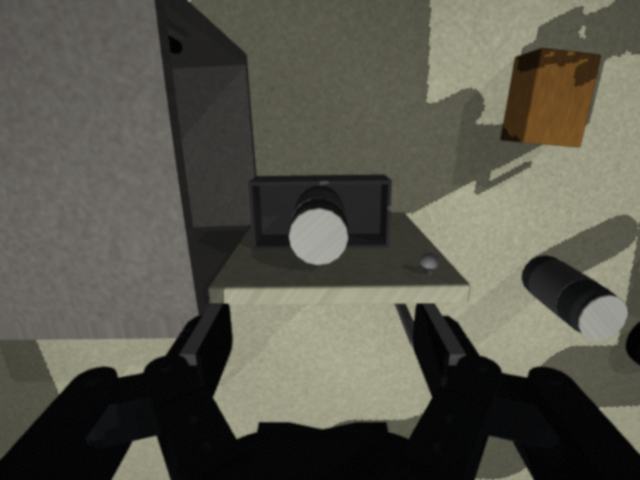

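View pics/s8.png

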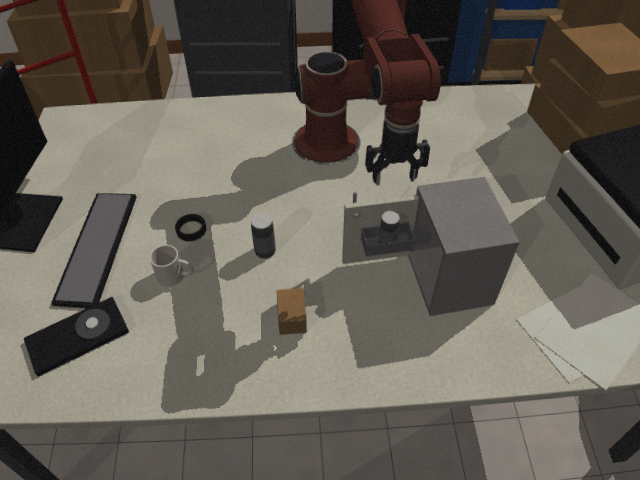

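The can stands upright in the tray, top at (318,236) in the wrist view. Back to the handle.

Emit:
step_arm --pt "-0.02 -0.02 0 0 0 0 0" --pt "-0.06 -0.06 0 0 0 0 0" --pt "-0.1 -0.1 -0.02 0 0 0 0" --pt "-0.14 -0.14 -0.04 0 0 0 0" --pt "-0.154 -0.157 -0.06 0 0 0 0" --pt "-0.154 -0.157 -0.06 0 0 0 0"

```text
time: 17.75
tool_pos: [0.4825, 0.0347, 0.2983]
tool_rot: [-0.0, 0.999, 0.041, -0.003]
contact_force: [0.9, 0.1, -0.2]
gripper_width: 0.999
```

```bash
python3 - <<'E'
from h import *
s=monitor.state();print(s["time"],s["tool_pos"],s["tool_rot"],s["contact_force"],s["gripper_width"]*85)
f=eyes.grab_frame("wrist");save(f,"w9")
for e in eyes.pinpoint("handle","wrist"): print(e,atz(f,e["uv"],.222))
H=hingeT(CUP,1.6);print(tf(H,[-.035,-.155,0]),proj(f,[tf(H,[-.035,-.155,.02])]))
E
```

```text
17.75 [0.48248719 0.0347307  0.29831109] [-3.18645129e-04  9.99150121e-01  4.11414012e-02 -2.51385062e-03] [ 0.88322545  0.10463838 -0.21679119] 84.89773083128951
{'uv': [320.4, 240.6], 'p': 0.68} [0.49005195 0.03597024 0.222     ]
[0.48473562 0.03487493 0.222     ] [[321.36145087 260.00327633]]
```

View pics/w9.png

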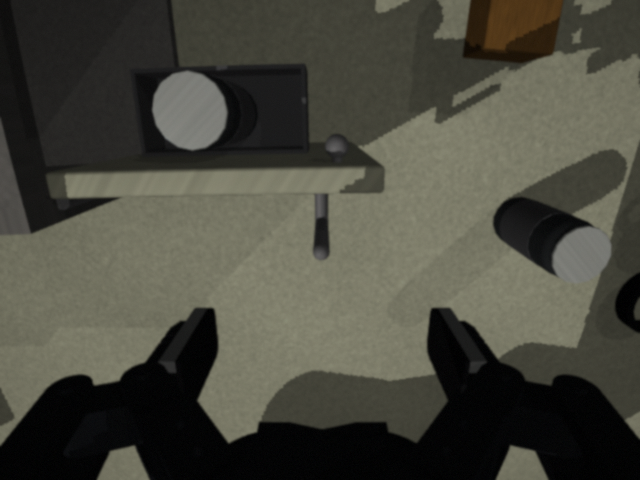

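The handle tip is at (321,254), centred laterally. I'll shift +4 mm in x, descend and close.

Emit:
step_arm --pt "0.003 0.001 -0.03 0 0 0 0" --pt "0.006 0.002 -0.07 0 0 0 0" --pt "0.008 0.002 -0.11 0 0 0 0" --pt "0.008 0.002 -0.15 0 0 0 0" --pt "0.008 0.002 -0.18 0 0 0 0" --pt "0.008 0.002 -0.18 0 0 0 100" --pt "0.008 0.002 -0.18 0 0 0 200" --pt "0.008 0.002 -0.18 0 0 0 255" --pt "0.008 0.002 -0.18 0 0 0 255" --pt "0.008 0.002 -0.18 0 0 0 255"

```text
time: 18.85
tool_pos: [0.4891, 0.0365, 0.2129]
tool_rot: [0.0, 0.999, 0.042, 0.001]
contact_force: [-0.3, -0.2, 0.2]
gripper_width: 0.142
```

Emit:
step_arm --pt "0 0 0 0 0 0 255" --pt "0 0 0 0 0 0 255" --pt "0 0 0 0 0 0 255"

```text
time: 19.15
tool_pos: [0.4891, 0.0361, 0.2129]
tool_rot: [0.001, 0.999, 0.042, 0.001]
contact_force: [-0.8, -3.5, 4.8]
gripper_width: 0.096
```

```bash
python3 - <<'E'
from h import *
s=monitor.state();print(s["time"],s["tool_pos"],s["tool_rot"],s["contact_force"],s["gripper_width"])
for a,b in((1.6,1.0),(1.0,.5),(.5,.15)): print(arc(a,b,10))
E
```

```text
19.15 [0.48905758 0.03610267 0.21291717] [5.29482555e-04 9.99116600e-01 4.20125772e-02 8.26674165e-04] [-0.77561924 -3.49437389  4.78738491] 0.09599181684270687
[[0.019, -0.002, 0, 0, 0, 0.04, 255], [0.038, -0.003, 0, 0, 0, 0.08, 255], [0.057, -0.003, 0, 0, 0, 0.12, 255], [0.076, -0.002, 0, 0, 0, 0.16, 255], [0.095, 0.001, 0, 0, 0, 0.2, 255], [0.114, 0.004, 0, 0, 0, 0.24, 255], [0.132, 0.009, 0, 0, 0, 0.28, 255], [0.15, 0.015, 0, 0, 0, 0.32, 255], [0.168, 0.022, 0, 0, 0, 0.36, 255], [0.186, 0.03, 0, 0, 0, 0.4, 255]]
[[0.014, 0.007, 0, 0, 0, 0.033, 255], [0.028, 0.015, 0, 0, 0, 0.067, 255], [0.041, 0.024, 0, 0, 0, 0.1, 255], [0.054, 0.034, 0, 0, 0, 0.133, 255], [0.066, 0.044, 0, 0, 0, 0.167, 255], [0.078, 0.054, 0, 0, 0, 0.2, 255], [0.089, 0.066, 0, 0, 0, 0.233, 255], [0.1, 0.077, 0, 0, 0, 0.267, 255], [0.11, 0.09, 0, 0, 0, 0.3, 255], [0.119, 0.102, 0, 0, 0, 0.333, 255]]
[[0.006, 0.009, 0, 0, 0, 0.023, 255], [0.012, 0.019, 0, 0, 0, 0.047, 255], [0.018, 0.028, 0, 0, 0, 0.07, 255], [0.023, 0.038, 0, 0, 0, 0.093, 255], [0.028, 0.048, 0, 0, 0, 0.117, 255], [0.032, 0.058, 0, 0, 0, 0.14, 255], [0.037, 0.069, 0, 0, 0, 0.163, 255], [0.04, 0.079, 0, 0, 0, 0.187, 255], [0.044, 0.09, 0, 0, 0, 0.21, 255], [0.047, 0.1, 0, 0, 0, 0.233, 255]]
```

```bash
python3 - <<'E'
from h import *
r=np.array([.158,-.0145])
for a,b,n in((1.6,1.5,4),(1.5,1.05,9),(1.05,.6,10),(.6,.2,10)): print(arc(a,b,n,r0=r))
E
```

```text
[[0.008, -0.001, 0, 0, 0, 0.017, 255], [0.016, -0.002, 0, 0, 0, 0.033, 255], [0.024, -0.002, 0, 0, 0, 0.05, 255], [0.032, -0.002, 0, 0, 0, 0.067, 255]]
[[0.016, 0.0, 0, 0, 0, 0.033, 255], [0.032, 0.001, 0, 0, 0, 0.067, 255], [0.047, 0.003, 0, 0, 0, 0.1, 255], [0.063, 0.005, 0, 0, 0, 0.133, 255], [0.079, 0.008, 0, 0, 0, 0.167, 255], [0.094, 0.012, 0, 0, 0, 0.2, 255], [0.109, 0.017, 0, 0, 0, 0.233, 255], [0.124, 0.022, 0, 0, 0, 0.267, 255], [0.139, 0.029, 0, 0, 0, 0.3, 255]]
[[0.013, 0.006, 0, 0, 0, 0.03, 255], [0.025, 0.013, 0, 0, 0, 0.06, 255], [0.038, 0.02, 0, 0, 0, 0.09, 255], [0.05, 0.028, 0, 0, 0, 0.12, 255], [0.061, 0.037, 0, 0, 0, 0.15, 255], [0.072, 0.046, 0, 0, 0, 0.18, 255], [0.083, 0.055, 0, 0, 0, 0.21, 255], [0.093, 0.065, 0, 0, 0, 0.24, 255], [0.103, 0.075, 0, 0, 0, 0.27, 255], [0.112, 0.086, 0, 0, 0, 0.3, 255]]
[[0.008, 0.01, 0, 0, 0, 0.027, 255], [0.015, 0.02, 0, 0, 0, 0.053, 255], [0.022, 0.031, 0, 0, 0, 0.08, 255], [0.029, 0.042, 0, 0, 0, 0.107, 255], [0.035, 0.053, 0, 0, 0, 0.133, 255], [0.041, 0.064, 0, 0, 0, 0.16, 255], [0.046, 0.075, 0, 0, 0, 0.187, 255], [0.051, 0.087, 0, 0, 0, 0.213, 255], [0.056, 0.099, 0, 0, 0, 0.24, 255], [0.06, 0.111, 0, 0, 0, 0.267, 255]]
```

Emit:
step_arm --pt "0.008 -0.001 0 0 0 0.017 255" --pt "0.016 -0.002 0 0 0 0.033 255" --pt "0.024 -0.002 0 0 0 0.05 255" --pt "0.032 -0.002 0 0 0 0.067 255"

```text
time: 19.55
tool_pos: [0.5051, 0.035, 0.2129]
tool_rot: [0.001, 0.996, 0.093, 0.001]
contact_force: [-1.1, -4.6, 5.6]
gripper_width: 0.092
```

Emit:
step_arm --pt "0.016 0.0 0 0 0 0.033 255" --pt "0.032 0.001 0 0 0 0.067 255" --pt "0.047 0.003 0 0 0 0.1 255" --pt "0.063 0.005 0 0 0 0.133 255" --pt "0.079 0.008 0 0 0 0.167 255" --pt "0.094 0.012 0 0 0 0.2 255" --pt "0.109 0.017 0 0 0 0.233 255" --pt "0.124 0.022 0 0 0 0.267 255" --pt "0.139 0.029 0 0 0 0.3 255"

```text
time: 20.45
tool_pos: [0.5749, 0.0496, 0.2129]
tool_rot: [0.001, 0.95, 0.313, 0.001]
contact_force: [-0.7, -2.2, 6.4]
gripper_width: 0.094
```

Emit:
step_arm --pt "0.013 0.006 0 0 0 0.03 255" --pt "0.025 0.013 0 0 0 0.06 255" --pt "0.038 0.02 0 0 0 0.09 255" --pt "0.05 0.028 0 0 0 0.12 255" --pt "0.061 0.037 0 0 0 0.15 255" --pt "0.072 0.046 0 0 0 0.18 255" --pt "0.083 0.055 0 0 0 0.21 255" --pt "0.093 0.065 0 0 0 0.24 255" --pt "0.103 0.075 0 0 0 0.27 255" --pt "0.112 0.086 0 0 0 0.3 255"

```text
time: 21.45
tool_pos: [0.631, 0.093, 0.213]
tool_rot: [0.001, 0.856, 0.517, 0.001]
contact_force: [1.4, -2.2, 5.4]
gripper_width: 0.088
```

Emit:
step_arm --pt "0.008 0.01 0 0 0 0.027 255" --pt "0.015 0.02 0 0 0 0.053 255" --pt "0.022 0.031 0 0 0 0.08 255" --pt "0.029 0.042 0 0 0 0.107 255" --pt "0.035 0.053 0 0 0 0.133 255" --pt "0.041 0.064 0 0 0 0.16 255" --pt "0.046 0.075 0 0 0 0.187 255" --pt "0.051 0.087 0 0 0 0.213 255" --pt "0.056 0.099 0 0 0 0.24 255" --pt "0.06 0.111 0 0 0 0.267 255"

```text
time: 22.45
tool_pos: [0.6606, 0.1489, 0.2129]
tool_rot: [0.0, 0.736, 0.677, 0.001]
contact_force: [-0.4, -0.0, 5.0]
gripper_width: 0.094
```

```bash
python3 - <<'E'
from h import *
s=monitor.state();q=s["tool_rot"];print(s["time"],s["tool_pos"],R.from_quat([q[1],q[2],q[3],q[0]]).as_matrix()[:2,0],s["contact_force"],s["gripper_width"])
f=eyes.grab_frame("wrist");save(f,"w10")
f=eyes.grab_frame("scene");save(f,"s10")
r=np.array([.158,-.0145])
print(arc(.2,.1,6,r0=r));print(arc(.1,.0,10,r0=r));print(arc(0,-.1,10,r0=r))
E
```

```text
22.45 [0.66060289 0.1489054  0.21291063] [0.08373894 0.9964875 ] [-0.40280532 -0.02990026  5.04055122] 0.09402150579610632
[[0.001, 0.005, 0, 0, 0, 0.011, 255], [0.003, 0.01, 0, 0, 0, 0.022, 255], [0.004, 0.015, 0, 0, 0, 0.033, 255], [0.005, 0.02, 0, 0, 0, 0.044, 255], [0.007, 0.026, 0, 0, 0, 0.056, 255], [0.008, 0.031, 0, 0, 0, 0.067, 255]]
[[0.001, 0.003, 0, 0, 0, 0.007, 255], [0.001, 0.006, 0, 0, 0, 0.013, 255], [0.002, 0.009, 0, 0, 0, 0.02, 255], [0.002, 0.013, 0, 0, 0, 0.027, 255], [0.003, 0.016, 0, 0, 0, 0.033, 255], [0.003, 0.019, 0, 0, 0, 0.04, 255], [0.003, 0.022, 0, 0, 0, 0.047, 255], [0.004, 0.025, 0, 0, 0, 0.053, 255], [0.004, 0.028, 0, 0, 0, 0.06, 255], [0.004, 0.031, 0, 0, 0, 0.067, 255]]
[[0.0, 0.003, 0, 0, 0, 0.007, 255], [0.001, 0.006, 0, 0, 0, 0.013, 255], [0.001, 0.009, 0, 0, 0, 0.02, 255], [0.001, 0.013, 0, 0, 0, 0.027, 255], [0.001, 0.016, 0, 0, 0, 0.033, 255], [0.001, 0.019, 0, 0, 0, 0.04, 255], [0.001, 0.022, 0, 0, 0, 0.047, 255], [0.001, 0.025, 0, 0, 0, 0.053, 255], [0.001, 0.029, 0, 0, 0, 0.06, 255], [0.001, 0.032, 0, 0, 0, 0.067, 255]]
```

View pics/w10.png

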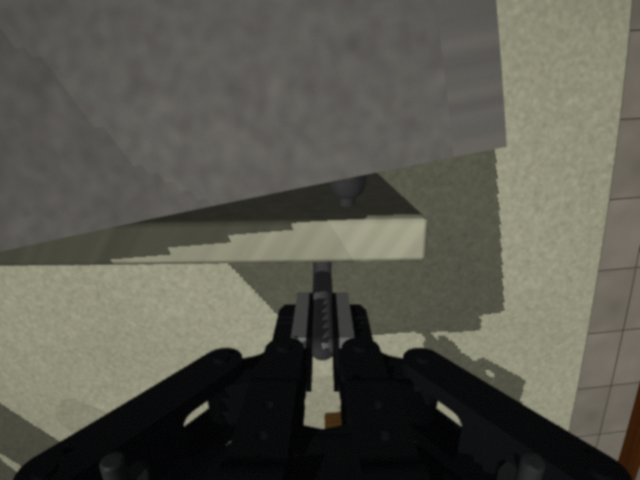

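View pics/s10.png

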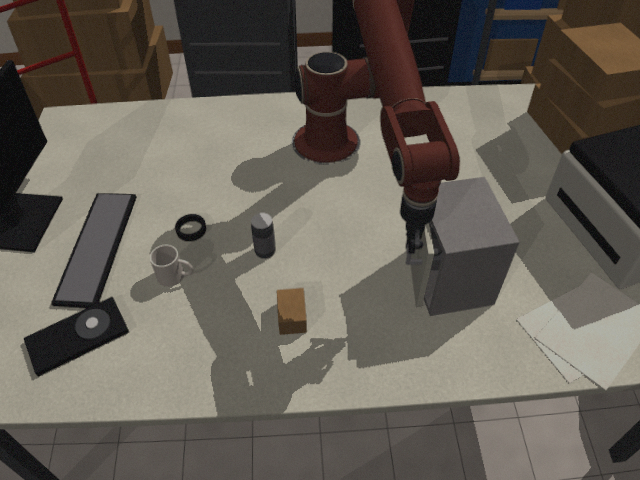

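The door is at about 0.2 rad. Past flush, the pads could come near the roof edge, so I'll regrip 8 mm further out on the bar first.

Emit:
step_arm --pt "0 0 0 0 0 0 100" --pt "0 0 0 0 0 0 100" --pt "-0.001 -0.008 0 0 0 0 100" --pt "-0.001 -0.016 0 0 0 0 100" --pt "-0.001 -0.016 0 0 0 0 200" --pt "-0.001 -0.016 0 0 0 0 255" --pt "-0.001 -0.016 0 0 0 0 255" --pt "-0.001 -0.016 0 0 0 0 255"

```text
time: 23.35
tool_pos: [0.6599, 0.1404, 0.212]
tool_rot: [0.0, 0.737, 0.676, 0.0]
contact_force: [2.2, -0.9, -0.8]
gripper_width: 0.095
```

```bash
python3 - <<'E'
from h import *
s=monitor.state();q=s["tool_rot"];print(s["time"],s["tool_pos"],s["contact_force"],s["ft_torque"],s["gripper_width"])
f=eyes.grab_frame("wrist");save(f,"w11")
r=np.array([.158,-.0225])
print(arc(.2,.1,8,r0=r));print(arc(.1,.0,10,r0=r));print(arc(0,-.1,10,r0=r))
E
```

```text
23.35 [0.65994978 0.14042032 0.21195493] [ 2.16179997 -0.90321427 -0.80005063] [-0.11094206 -0.30584097 -0.01909295] 0.09524669488063307
[[0.001, 0.004, 0, 0, 0, 0.008, 255], [0.003, 0.008, 0, 0, 0, 0.017, 255], [0.004, 0.011, 0, 0, 0, 0.025, 255], [0.005, 0.015, 0, 0, 0, 0.033, 255], [0.006, 0.019, 0, 0, 0, 0.042, 255], [0.007, 0.023, 0, 0, 0, 0.05, 255], [0.008, 0.027, 0, 0, 0, 0.058, 255], [0.009, 0.031, 0, 0, 0, 0.067, 255]]
[[0.001, 0.003, 0, 0, 0, 0.007, 255], [0.001, 0.006, 0, 0, 0, 0.013, 255], [0.002, 0.009, 0, 0, 0, 0.02, 255], [0.003, 0.012, 0, 0, 0, 0.027, 255], [0.003, 0.016, 0, 0, 0, 0.033, 255], [0.004, 0.019, 0, 0, 0, 0.04, 255], [0.005, 0.022, 0, 0, 0, 0.047, 255], [0.005, 0.025, 0, 0, 0, 0.053, 255], [0.006, 0.028, 0, 0, 0, 0.06, 255], [0.006, 0.031, 0, 0, 0, 0.067, 255]]
[[0.0, 0.003, 0, 0, 0, 0.007, 255], [0.001, 0.006, 0, 0, 0, 0.013, 255], [0.001, 0.009, 0, 0, 0, 0.02, 255], [0.002, 0.013, 0, 0, 0, 0.027, 255], [0.002, 0.016, 0, 0, 0, 0.033, 255], [0.002, 0.019, 0, 0, 0, 0.04, 255], [0.002, 0.022, 0, 0, 0, 0.047, 255], [0.003, 0.025, 0, 0, 0, 0.053, 255], [0.003, 0.029, 0, 0, 0, 0.06, 255], [0.003, 0.032, 0, 0, 0, 0.067, 255]]
```

View pics/w11.png

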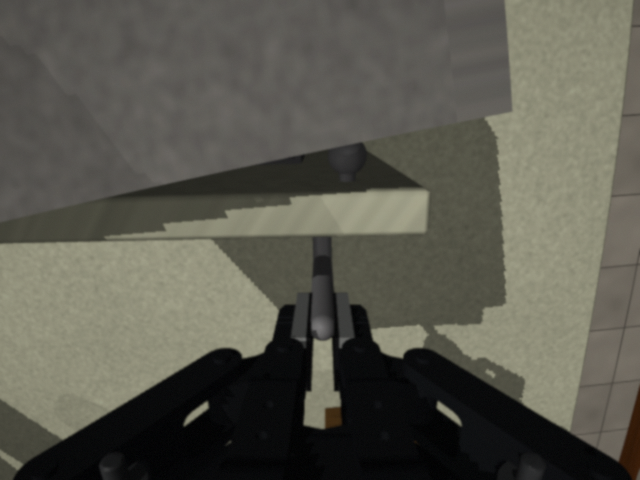

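Emit:
step_arm --pt "0.001 0.004 0 0 0 0.008 255" --pt "0.003 0.008 0 0 0 0.017 255" --pt "0.004 0.011 0 0 0 0.025 255" --pt "0.005 0.015 0 0 0 0.033 255" --pt "0.006 0.019 0 0 0 0.042 255" --pt "0.007 0.023 0 0 0 0.05 255" --pt "0.008 0.027 0 0 0 0.058 255" --pt "0.009 0.031 0 0 0 0.067 255"

```text
time: 24.2
tool_pos: [0.6646, 0.1561, 0.212]
tool_rot: [0.001, 0.701, 0.713, 0.0]
contact_force: [4.7, -2.0, 0.1]
gripper_width: 0.095
```

Emit:
step_arm --pt "0.001 0.003 0 0 0 0.007 255" --pt "0.001 0.006 0 0 0 0.013 255" --pt "0.002 0.009 0 0 0 0.02 255" --pt "0.003 0.012 0 0 0 0.027 255" --pt "0.003 0.016 0 0 0 0.033 255" --pt "0.004 0.019 0 0 0 0.04 255"

```text
time: 24.8
tool_pos: [0.6665, 0.1648, 0.212]
tool_rot: [0.001, 0.68, 0.733, -0.0]
contact_force: [3.5, -3.7, -0.7]
gripper_width: 0.094
```

Emit:
step_arm --pt "0.001 0.003 0 0 0 0.007 255" --pt "0.001 0.006 0 0 0 0.013 255" --pt "0.002 0.009 0 0 0 0.02 255" --pt "0.002 0.012 0 0 0 0.027 255"

```text
time: 25.2
tool_pos: [0.6674, 0.1705, 0.212]
tool_rot: [0.001, 0.665, 0.747, -0.001]
contact_force: [4.3, -7.2, -0.5]
gripper_width: 0.096
```

Emit:
step_arm --pt "0 0.002 0 0 0 0.004 255" --pt "0 0.004 0 0 0 0.008 255" --pt "0 0.006 0 0 0 0.012 255"

```text
time: 25.5
tool_pos: [0.6677, 0.1715, 0.212]
tool_rot: [0.002, 0.659, 0.752, -0.002]
contact_force: [4.1, -12.5, 0.6]
gripper_width: 0.093
```

Emit:
step_arm --pt "0 0.002 0 0 0 0.004 255" --pt "0 0.004 0 0 0 0.008 255"

```text
time: 25.7
tool_pos: [0.6679, 0.1726, 0.212]
tool_rot: [0.003, 0.654, 0.756, -0.002]
contact_force: [5.3, -12.3, 0.5]
gripper_width: 0.094
```

Emit:
step_arm --pt "0 0.002 0 0 0 0.004 255" --pt "0 0.004 0 0 0 0.008 255"

```text
time: 25.9
tool_pos: [0.6681, 0.1743, 0.212]
tool_rot: [0.003, 0.65, 0.76, -0.002]
contact_force: [6.0, -12.8, -0.2]
gripper_width: 0.093
```

```bash
python3 - <<'E'
from h import *
s=monitor.state();q=s["tool_rot"];print(s["time"],s["tool_pos"],s["contact_force"],s["ft_torque"],s["gripper_width"])
f=eyes.grab_frame("wrist");save(f,"w12")
E
```

```text
25.9 [0.66810678 0.17431857 0.21196764] [  6.02488566 -12.83684262  -0.172609  ] [-1.96928699 -0.85898684 -0.12344078] 0.09296177147505484
```

View pics/w12.png

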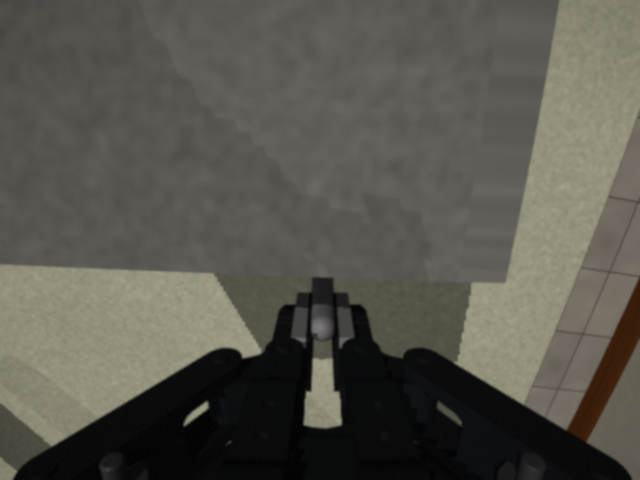

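Emit:
step_arm --pt "0 0.002 0 0 0 0.004 255" --pt "0 0.004 0 0 0 0.008 255"

```text
time: 26.15
tool_pos: [0.6684, 0.1778, 0.2119]
tool_rot: [0.002, 0.645, 0.764, -0.001]
contact_force: [7.2, -5.0, -1.0]
gripper_width: 0.091
```

Emit:
step_arm --pt "0 0.002 0 0 0 0.004 255" --pt "0 0.004 0 0 0 0.008 255"

```text
time: 26.35
tool_pos: [0.6686, 0.1807, 0.2119]
tool_rot: [0.002, 0.64, 0.768, 0.0]
contact_force: [8.9, -7.0, -1.8]
gripper_width: 0.09
```

Emit:
step_arm --pt "0 0.002 0 0 0 0.004 255" --pt "0 0.004 0 0 0 0.008 255"

```text
time: 26.55
tool_pos: [0.6688, 0.1822, 0.2119]
tool_rot: [0.003, 0.636, 0.772, -0.0]
contact_force: [9.0, -9.9, -1.0]
gripper_width: 0.094
```

The force fell from 12.8 N to 5 N with a 3.5 mm jump near y = 0.176, which looks like the snap. I'll test by backing off gently to flush and reading the force.

Emit:
step_arm --pt "0 -0.004 0 0 0 -0.008 255" --pt "0 -0.008 0 0 0 -0.016 255" --pt "0 -0.012 0 0 0 -0.024 255" --pt "-0.001 -0.016 0 0 0 -0.032 255"

```text
time: 26.95
tool_pos: [0.6681, 0.1762, 0.2119]
tool_rot: [0.002, 0.654, 0.756, 0.001]
contact_force: [9.9, -1.1, -3.3]
gripper_width: 0.091
```

Emit:
step_arm --pt "0 -0.004 0 0 0 -0.008 255" --pt "-0.001 -0.008 0 0 0 -0.016 255"

```text
time: 27.15
tool_pos: [0.6676, 0.1723, 0.212]
tool_rot: [0.002, 0.663, 0.749, 0.001]
contact_force: [8.9, -2.2, -2.7]
gripper_width: 0.093
```

Emit:
step_arm --pt "0 -0.002 0 0 0 -0.004 255" --pt "0 -0.004 0 0 0 -0.008 255"

```text
time: 27.35
tool_pos: [0.6673, 0.1702, 0.2119]
tool_rot: [0.001, 0.667, 0.745, 0.001]
contact_force: [8.4, -2.2, -1.9]
gripper_width: 0.095
```

Emit:
step_arm --pt "0 -0.002 0 0 0 -0.003 255" --pt "0 -0.004 0 0 0 -0.006 255"

```text
time: 27.55
tool_pos: [0.6672, 0.1694, 0.2119]
tool_rot: [0.0, 0.671, 0.742, 0.002]
contact_force: [8.3, 1.9, -2.8]
gripper_width: 0.094
```

```bash
python3 - <<'E'
from h import *
s=monitor.state();q=s["tool_rot"];print(s["time"],s["tool_pos"],s["contact_force"],s["ft_torque"],s["gripper_width"])
f=eyes.grab_frame("wrist");save(f,"w13")
E
```

```text
27.55 [0.66718111 0.16942139 0.21192229] [ 8.3251738   1.94988535 -2.79635974] [ 0.3546709  -1.18918498 -0.07442054] 0.0939108971847029
```

View pics/w13.png

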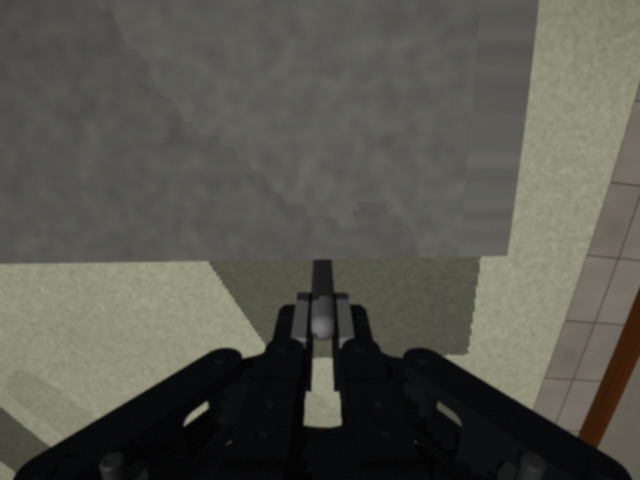

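The force has turned to +1.9 N and motion stalled at flush, so the catch is holding. I'll relax, release and rise to verify.

Emit:
step_arm --pt "0.001 0.001 0 0 0 0.002 255" --pt "0.001 0.001 0 0 0 0.002 120" --pt "0.001 0.001 0 0 0 0.002 60" --pt "0.001 0.001 0 0 0 0.002 0" --pt "0.001 0.001 0 0 0 0.002 0" --pt "0.001 0.001 0.03 0 0 0.002 0" --pt "0.001 0.001 0.08 0 0 0.002 0" --pt "0.001 0.001 0.13 0 0 0.002 0" --pt "0.001 0.001 0.18 0 0 0.002 0" --pt "0.001 0.001 0.2 0 0 0.002 0"

```text
time: 28.6
tool_pos: [0.6676, 0.1693, 0.317]
tool_rot: [0.002, 0.67, 0.743, 0.002]
contact_force: [0.3, 0.9, 0.9]
gripper_width: 1.002
```

```bash
python3 - <<'E'
from h import *
s=monitor.state();q=s["tool_rot"];print(s["time"],s["tool_pos"],s["contact_force"],s["joint_pos"])
f=eyes.grab_frame("wrist");save(f,"w14")
for e in eyes.pinpoint("handle","wrist"): print(e,atz(f,e["uv"],.222))
H=hingeT(CUP,0);print(tf(H,[-.035,-.155,0]),proj(f,[tf(H,[-.035,-.155,.02])]))
E
```

```text
28.6 [0.66762207 0.16927852 0.31703993] [0.31072791 0.8863343  0.85390153] [1.40325418e-01 1.61904122e-01 1.35431826e+00 1.34003794e-04
 1.61896927e+00 3.67746387e-02]
{'uv': [319.5, 228.9], 'p': 0.7} [0.66405848 0.17815647 0.222     ]
[0.66499814 0.1744457  0.222     ] [[320.31537905 243.84706503]]
```

View pics/w14.png

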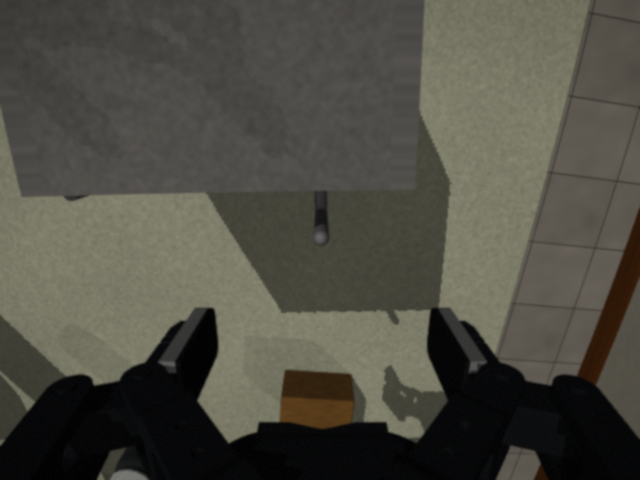

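The handle is back at its original flush position: (0.664, 0.178) now, (0.664, 0.178) at the start. To tell latched from merely resting, I'll do a light pull test of about 4 N.

Emit:
step_arm --pt "0 0 -0.04 0 0 0 0" --pt "0 0 -0.09 0 0 0 0" --pt "0 0 -0.14 0 0 0 0" --pt "0 0 -0.18 0 0 0 0" --pt "0 0 -0.2 0 0 0 60" --pt "0 0 -0.2 0 0 0 150" --pt "0 0 -0.2 0 0 0 255" --pt "0 0 -0.2 0 0 0 255" --pt "0 0 -0.2 0 0 0 255" --pt "0 0 -0.2 0 0 0 255"

```text
time: 29.7
tool_pos: [0.6674, 0.1691, 0.2136]
tool_rot: [0.001, 0.67, 0.743, 0.001]
contact_force: [0.7, -0.3, 2.9]
gripper_width: 0.093
```

Emit:
step_arm --pt "0 0 0 0 0 0 255" --pt "0 -0.001 0 0 0 -0.001 255" --pt "0 -0.002 0 0 0 -0.002 255"

```text
time: 30.0
tool_pos: [0.6673, 0.1689, 0.2136]
tool_rot: [0.0, 0.671, 0.742, 0.002]
contact_force: [0.4, 2.7, 4.3]
gripper_width: 0.093
```

Emit:
step_arm --pt "0 -0.001 0 0 0 -0.001 255" --pt "0 -0.002 0 0 0 -0.001 255"

```text
time: 30.2
tool_pos: [0.6673, 0.1687, 0.2136]
tool_rot: [-0.0, 0.671, 0.741, 0.002]
contact_force: [1.6, 6.0, 4.2]
gripper_width: 0.09
```

The door holds against a 6 N pull with only 0.4 mm of movement, so it is latched. I'll relax, release and clear away.

Emit:
step_arm --pt "0 0.002 0 0 0 0.002 255" --pt "0 0.004 0 0 0 0.002 255" --pt "0 0.004 0 0 0 0.002 120" --pt "0 0.004 0 0 0 0.002 60" --pt "0 0.004 0 0 0 0.002 0" --pt "0 0.004 0 0 0 0.002 0" --pt "0 0.004 0.04 0 0 0.002 0" --pt "0 0.004 0.1 0 0 0.002 0" --pt "0 0.004 0.16 0 0 0.002 0" --pt "0 0.004 0.22 0 0 0.002 0"

```text
time: 31.2
tool_pos: [0.6663, 0.169, 0.3224]
tool_rot: [-0.0, 0.67, 0.742, -0.0]
contact_force: [0.4, 0.6, -0.3]
gripper_width: 1.002
```

Emit:
step_arm --pt "-0.02 -0.04 0 0 0 0 0" --pt "-0.06 -0.1 0 0 0 0 0" --pt "-0.1 -0.17 0 0 0 0 0" --pt "-0.15 -0.24 0 0 0 0 0" --pt "-0.2 -0.31 0 0 0 0 0" --pt "-0.25 -0.38 0 0 0 0 0" --pt "-0.29 -0.43 0 0 0 0 0" --pt "-0.31 -0.46 0 0 0 0 0" --pt "-0.31 -0.46 0 0 0 0 0"

```text
time: 32.1
tool_pos: [0.5106, -0.0625, 0.3219]
tool_rot: [0.0, 0.671, 0.741, -0.0]
contact_force: [0.6, 0.3, 0.0]
gripper_width: 1.0
```

```bash
python3 - <<'E'
from h import *
s=monitor.state();print(s["time"],s["tool_pos"],s["contact_force"])
for c in("scene","top"):
    f=eyes.grab_frame(c);save(f,c+"15")
    for n in ("handle","carton","tape","mug"):
        print(c,n,[(e["p"],np.round(e["uv"]),atz(f,e["uv"],Z[n]).round(3)) for e in eyes.pinpoint(n,c)][:2])
E
```

```text
32.1 [ 0.51055455 -0.06251356  0.32189273] [0.59226686 0.33697893 0.00345539]
scene handle []
scene carton [(0.96, array([294., 315.]), array([ 0.686, -0.136,  0.   ]))]
scene tape [(0.73, array([191., 230.]), array([ 0.369, -0.43 ,  0.   ]))]
scene mug [(0.65, array([168., 278.]), array([ 0.543, -0.479,  0.   ]))]
top handle [(0.8, array([182., 176.]), array([0.671, 0.179, 0.222]))]
top carton [(0.73, array([334., 195.]), array([ 0.686, -0.139,  0.   ]))]
top tape [(0.66, array([453., 332.]), array([ 0.355, -0.424,  0.   ]))]
top mug [(0.85, array([470., 255.]), array([ 0.541, -0.473,  0.   ]))]
```

View pics/scene15.png

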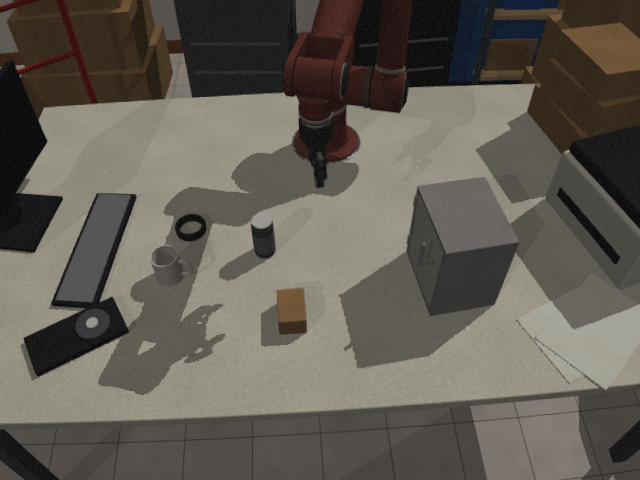

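View pics/top15.png

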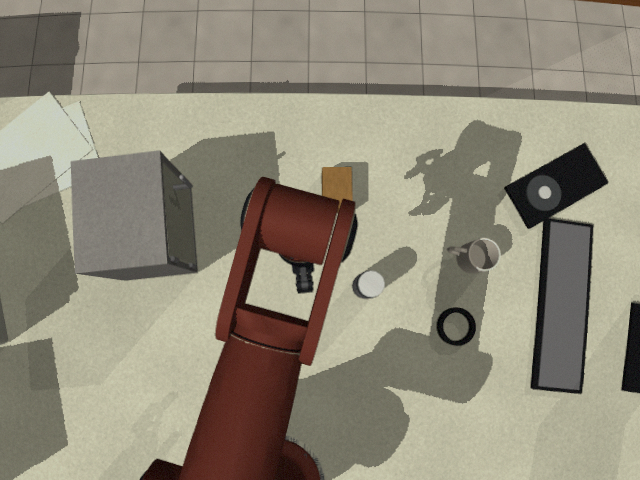

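The door is shut flush, the handle is at (184,178) in the top view as it was at the start, and the bystanders haven't moved. Handing in.

```bash
python3 - <<'E'
from plant import manip
print(manip.job_done())
E
```

```text
the job is handed in; nothing more can be done
None
```

I opened the door to about 1.6 rad, stood the smaller can upright in the door tray, and pushed the door shut until the catch snapped over. I handed the job in at about 32 s of the 72 s allowed, and it reports no verdict.

**Catch:** Pushing in past flush, the force rose to about 13 N and dropped to 5 N with a small jump roughly 5 mm in. I pushed about 6 mm further, up to roughly 10 N, before backing off to flush.

**Latch check:** A gentle 6 N pull then moved the handle only about 0.4 mm. Released, the handle measured within 1 mm of its starting position in the wrist view.

**Bystanders:** The carton, tape roll and mug look unmoved. The detector put the tape about 14 mm off in one top view, but the scene view and the picture itself show it where it was.

**Not checked:** I last saw the can, upright in the tray, in the wrist picture just before closing the door. I could not look inside afterwards.

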